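# Charge the bench tumbler with polishing balls from a spouted jug

## Robot

A 7-joint arm with a two-finger parallel gripper is mounted at the origin on a cart in front of the work surface, level with it; the furniture and walls round the work are solid. World frame = base frame: x ahead of the robot, y to its left, z up, the work surface at z = 0. Lengths are in m, angles in rad, forces in N, time in s.
With the tool pointing down it reaches from about 0.4 to 0.85 m from the base axis. Payload 10.4 kg.
Tool frame: the origin (TCP) lies on the centre line of the jaws, within the pads' length; the fingertips stand 22 mm ahead of it and the grasp point (between the pads) lies 3 mm ahead of it; z points along the fingers, y is the direction in which the jaws open and shut (so a half turn about z gives the same grasp; the last joint's range is limited). The gripper opens to 85 mm and grips with 20 to 120 N. Pads are 22 mm wide; open, the fingers measure 114 mm over their backs; the gripper's body (76 mm by 85 mm) begins 54 mm behind the grasp point. The pads swing forward as they close: fully open they stand 13 mm farther back than shut.
Start: joints at [-1.18, 0.332, -0.065, 1.46, 0.022, 1.35, -0.088], TCP at [0.251, 0.572, 0.253] pointing down, gripper open.
Joint ranges: [-2.6, 2.6], [-0.5, 2.12], [-1.47, 1.34], [0.16, 2.42], [-1.27, 4.41], [0.06, 2.06], [-2.6, 2.6]. Speed limits (rad/s): [2.22, 2.22, 2.79, 2.79, 3.14, 3.14, 3.14].

## Interface

Orientations are given as a unit quaternion [x, y, z, w].
In Python, from workcell import manip gives the robot as it stands. The module is installed in compiled form; this text tells all that it offers.
- The arm moves only by the shell command python3 -m crank 'ROWS' [FORCE]. ROWS is JSON, a list of rows, each a list of 3 entries, a list of its own where there are three numbers: the opening, from -1 (shut) to 1 (fully open), then the shift along the tool's x, y, z normalised to -1 to 1, where 1 is 80 mm, then the turn, a rotation vector about the tool's x, y, z normalised to -1 to 1, where 1 is pi/4 rad. In form: [[jaw, [tx, ty, tz], [ax, ay, az]], ...]. A call has exactly 5 rows; each row shifts and turns the commanded pose from where the row before left it, along the tool's axes as they then stand; what a row does not reach is not made up. A row lasts 1/10 s, in which the tool goes at most 50 mm and 8.59 degrees, less where a joint would pass 70% of its speed; a pose out of reach is approached as far as the arm can. A call with a number of a shift or a turn outside -1 to 1 is refused whole. A call with a gripper value outside its range is refused whole. The fingers move at their own pace and stop on an object; FORCE is the grip in N (left out, the last holds). Time passes only in rows, so rows that do not move let the fingers close, or fill a call up. It gives the time, the measured TCP pose, the force and the opening at its end, in the units of the state.
- manip.get_obs(): the state, without advancing time (a new reading comes with each control period).
- manip.camera(name): name is "scene" or "top" or "wrist"; returns the picture (480x640x3 uint8, blue, green, red); there is no depth.
- manip.camera_info(name): a dict with "K" (3x3 intrinsics, pixels), "k1" (the pictures are not rectified: a ray, as slopes to the right and down, at radius r is drawn at 1 + k1 r^2 times it, then the intrinsics apply), "camera_from_world" (4x4, takes a point from world to camera coordinates); the wrist camera has in their place "mount" (4x4, takes a point from camera to tool coordinates, whose origin is the TCP and whose axes are the flange's). Camera axes: x right, y down, z forward; pixel columns grow to the right and rows downward; lengths in m; the calibration is good to about 2 mm. A picture is of the moment at which its call begins: read the wrist's pose just before it. camera_info takes no time and is no camera call.
- manip.hand_in(): hands the job in, once; it reports no verdict.
The state is a dict: "clock": time; "joint_pos": joint angles; "joint_velocities": joint speeds; "tau": joint torques, N m; "position": TCP position; "ee_rot": TCP orientation; "ft_force": force on the tool from outside, world axes, zero at the start; "torque": the same for the moment, N m; "grip_width": opening from 0.0 (shut) to 1.0 (fully open).
Only numpy, scipy, OpenCV 4.12 (cv2) and the standard library are available. Lean on these libraries where they do the work, as an engineer would, in place of code of your own. Each camera call takes 0.05 s, during which the arm holds its last target.

## Task

Charge the tumbler: swing the round filler cover on top of it fully aside, pick up the white jug by its handle, turn it so that its spout faces the filler funnel, and tip all six steel balls over the spout into the tumbler. Then stand the empty jug upright on its cork pad again, let go of it, and swing the cover fully shut over the funnel. Leave the other things on the desk where they are.

Things in the scene. Friction and masses are not known exactly. Their poses are not given: they have to be found in the camera images.
- tumbler: bench polishing tumbler, fixed: grey housing 170 x 184 mm, top 52 mm above the desk; on it a blue round bowl closed by an aluminium ring (162 mm across, top at 117 mm) with a steel filler funnel in the middle. Origin on the desk under the funnel's axis; control panel on its -x side; z up.
- funnel_mouth (a point): centre of the funnel's mouth, on the tumbler's vertical axis, 132 mm above the desk. The mouth is 82 mm wide inside and narrows to a throat 66 mm wide, 22 mm lower; the bowl's floor is 64 mm above the desk.
- port_cover (a joint): angle of the filler cover, a level aluminium disc (95 mm across, top at 138.5 mm) turning about an upright pin 62 mm from the funnel's axis on the tumbler's +x side. 0 = fully shut (stop); grows clockwise seen from above, the disc swinging to the tumbler's +y side; stop at 1.9, funnel clear from about 1.55 rad. May start up to 0.3 ajar. Friction (1.5 N at the knob) holds it anywhere; no spring.
- cover_knob (a point): middle of the cover's upright round black knob: 22 mm across, its top 12 mm above this point, the disc's upper face 19 mm below it. It lies 80 mm from the pivot pin (when shut, 18 mm nearer the control panel than the funnel's axis) and moves with the cover on a level arc about the pin.
- jug: white plastic jug, loose, 0.11 to 0.21 kg, on the cork pad, six balls on its floor. Origin under its foot's centre; z up, +x to the spout, handle at -x. Foot 58 mm across; rim 80 mm up, 82 mm across; walls 4 mm, floor 5 mm. The front wall slopes straight out to the lip, 31 degrees off the axis: balls leave over the spout when tipped forward 65 to 75 degrees; about 85 empties it.
- jug_lip (a point): the spout's lip: 74 mm ahead (+x) of the jug's axis and 80 mm above its underside; the channel there is about 55 mm wide.
- jug_grip (a point): middle of the handle's upright strap: 69 mm behind the jug's axis (-x), 50 mm above its underside. Strap 12 mm thick (along the jug's y), 14 mm deep (x), from 15 to 77 mm height, flat sides; 22 to 30 mm of air to the jug wall. Can be pinched across the 12 mm from above, or from behind with the fingers sloping down toward the jug, which leaves more room to tip it.
- cork_pad: round cork pad, fixed, 120 mm across and 5 mm thick; origin under its centre, on the desk.
- ball_1: polished steel ball, 14 mm across, 12 g, origin at its centre; starts in the jug.
- ball_2: polished steel ball, 14 mm across, 12 g, origin at its centre; starts in the jug.
- ball_3: polished steel ball, 14 mm across, 12 g, origin at its centre; starts in the jug.
- ball_4: polished steel ball, 14 mm across, 12 g, origin at its centre; starts in the jug.
- ball_5: polished steel ball, 14 mm across, 12 g, origin at its centre; starts in the jug.
- ball_6: polished steel ball, 14 mm across, 12 g, origin at its centre; starts in the jug.
- red_tin: red open tin, 85 mm across, 50 mm high; a bystander. Origin under its centre.
- wax_block: blue wax block 30 x 46 x 26 mm; a bystander. Origin under its centre.
- scriber: red-handled scriber, 105 mm long, 11 mm thick, lying; a bystander. Origin under its centre.
Things that resemble listed ones, but are neither listed nor needed, are in the scene too. Of the things that look like the cork_pad, take the one that is farthest from the robot's base at the start.

How it is judged:
By the outcome, as a careful person would: the job done as asked, in the order asked, and still so for the second after the job is handed in, with the robot touching nothing.
It also fails if it takes over 72 s, if anything falls off the work surface, if the arm or the gripper's body presses on something with over 40 N, if the wrist force passes 120 N, or if a joint passes its speed limit or range.

## Working session

There is one attempt and no reset: what is moved stays moved. The work goes in short steps, Python scripts to look and compute and a shell command to move; the robot and the scene stay as the last step left them, time stands still between calls to the robot, and variables do not carry over. Pictures are saved under pics/ and viewed, and the job is handed in when it is done.

```bash
mkdir -p pics; cat > h.py <<'E'
import numpy as np, cv2
from workcell import manip
from scipy.spatial.transform import Rotation as R
def snap(n,f):
    im=manip.camera(n); cv2.imwrite('pics/'+f,im); return im
def ray(n,uv,T=None):
    i=manip.camera_info(n);K=np.array(i['K']);k1=i['k1']
    d=np.array([(uv[0]-K[0,2])/K[0,0],(uv[1]-K[1,2])/K[1,1]])
    u=d.copy()
    for _ in range(30): u=d/(1+k1*(u@u))
    v=np.array([u[0],u[1],1.])
    if n=='wrist': M=T@np.array(i['mount'])
    else: M=np.linalg.inv(np.array(i['camera_from_world']))
    return M[:3,3],M[:3,:3]@v
def onz(n,uv,z,T=None):
    o,d=ray(n,uv,T); return o+d*(z-o[2])/d[2]
def proj(n,p,T=None):
    i=manip.camera_info(n);K=np.array(i['K'])
    M=np.linalg.inv(T@np.array(i['mount'])) if n=='wrist' else np.array(i['camera_from_world'])
    c=M[:3,:3]@np.array(p)+M[:3,3]; u=c[:2]/c[2]; u=u*(1+i['k1']*(u@u)); return K[:2,:2]@u+K[:2,2]
def pose():
    o=manip.get_obs();T=np.eye(4);T[:3,:3]=R.from_quat(o['ee_rot']).as_matrix();T[:3,3]=o['position'];return T
E
python3 - <<'E'
from h import *
np.set_printoptions(precision=3,suppress=True)
o=manip.get_obs()
for k,v in o.items(): print(k,v)
for n in ('scene','top','wrist'):
    print(n,manip.camera_info(n)); snap(n,n+'0.png')
print(pose())
E
```

```text
clock 0.0
joint_pos [-1.18   0.333 -0.065  1.461  0.022  1.35  -0.088]
joint_velocities [-0.001 -0.001 -0.    -0.    -0.     0.    -0.   ]
tau [ -0.    -62.544   0.049 -39.163   0.016   0.01    0.   ]
position [0.251 0.572 0.253]
ee_rot [ 0.205  0.979 -0.001 -0.   ]
ft_force [-0.42  -0.125 -0.141]
torque [-0.008  0.042  0.008]
grip_width 1.0024853430787883
scene {'K': array([[580.238,   0.   , 313.27 ],
       [  0.   , 580.238, 240.766],
       [  0.   ,   0.   ,   1.   ]]), 'k1': -0.012550279133442437, 'camera_from_world': array([[ 0.602, -0.799, -0.018, -0.28 ],
       [-0.337, -0.233, -0.912,  0.322],
       [ 0.724,  0.555, -0.409,  0.914],
       [ 0.   ,  0.   ,  0.   ,  1.   ]])}
top {'K': array([[543.723,   0.   , 314.724],
       [  0.   , 543.723, 241.223],
       [  0.   ,   0.   ,   1.   ]]), 'k1': -0.09617056302315626, 'camera_from_world': array([[-0.029, -1.   , -0.011,  0.081],
       [-0.992,  0.03 , -0.126,  0.542],
       [ 0.126,  0.007, -0.992,  1.198],
       [ 0.   ,  0.   ,  0.   ,  1.   ]])}
wrist {'K': array([[351.24 ,   0.   , 321.818],
       [  0.   , 351.24 , 245.151],
       [  0.   ,   0.   ,   1.   ]]), 'k1': -0.041181605249112636, 'mount': array([[ 0.001, -0.953, -0.303,  0.078],
       [ 1.   ,  0.001, -0.   , -0.001],
       [ 0.   , -0.303,  0.953, -0.121],
       [ 0.   ,  0.   ,  0.   ,  1.   ]])}
[[-0.916  0.402 -0.     0.251]
 [ 0.402  0.916 -0.001  0.572]
 [-0.    -0.001 -1.     0.253]
 [ 0.     0.     0.     1.   ]]
```

View pics/scene0.png

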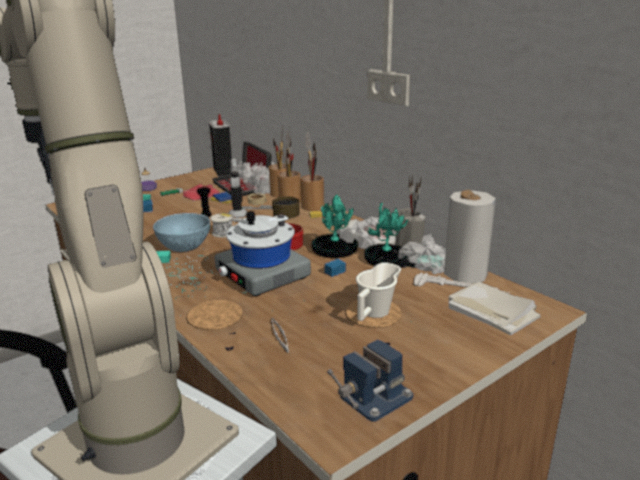

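View pics/top0.png

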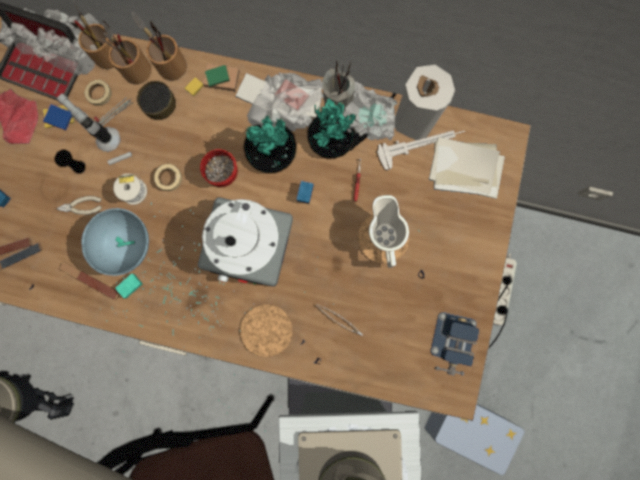

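View pics/wrist0.png

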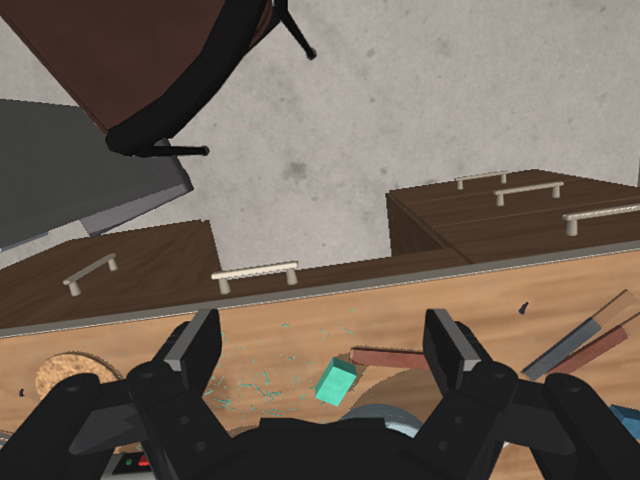

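The top view shows the tumbler at about (240,238), its knob at (230,241), the jug at (388,235) with handle at (392,258), and the second pad at (266,330). I'll zoom in on these.

```bash
python3 - <<'E'
from h import *
im=cv2.imread('pics/top0.png')
cv2.imwrite('pics/t1.png',cv2.resize(im[180:300,180:300],None,fx=5,fy=5,interpolation=cv2.INTER_CUBIC))
cv2.imwrite('pics/t2.png',cv2.resize(im[180:300,330:450],None,fx=5,fy=5,interpolation=cv2.INTER_CUBIC))
im=cv2.imread('pics/scene0.png')
cv2.imwrite('pics/s1.png',cv2.resize(im[190:350,200:420],None,fx=3.6,fy=3.6,interpolation=cv2.INTER_CUBIC))
E
```

```text
(no output)
```

View pics/t1.png

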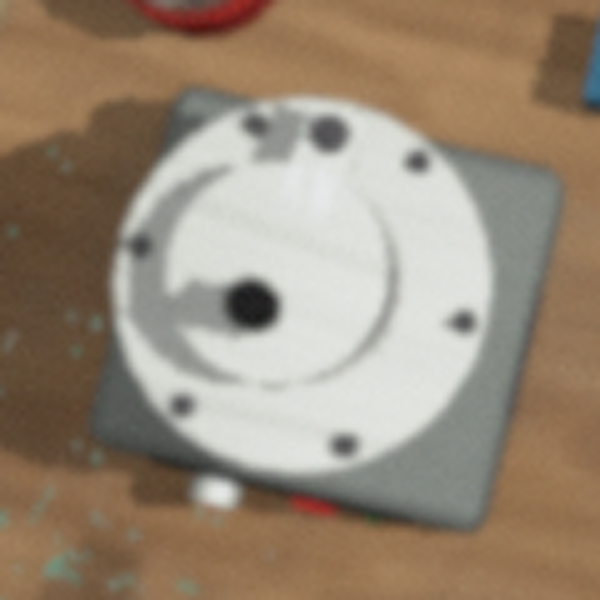

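View pics/t2.png

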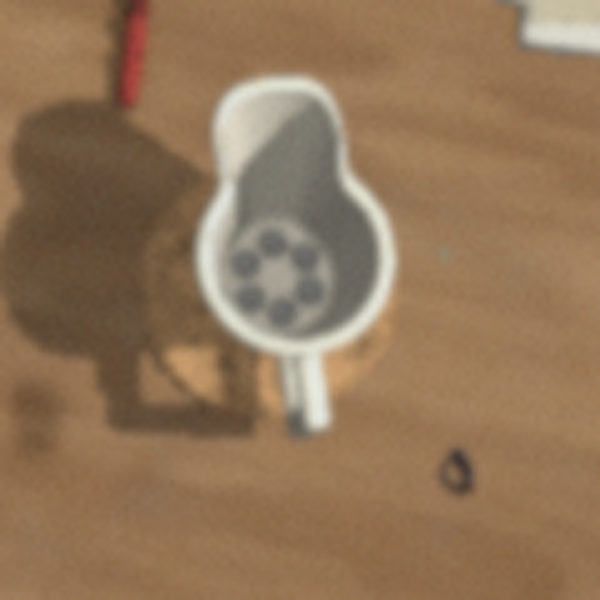

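View pics/s1.png

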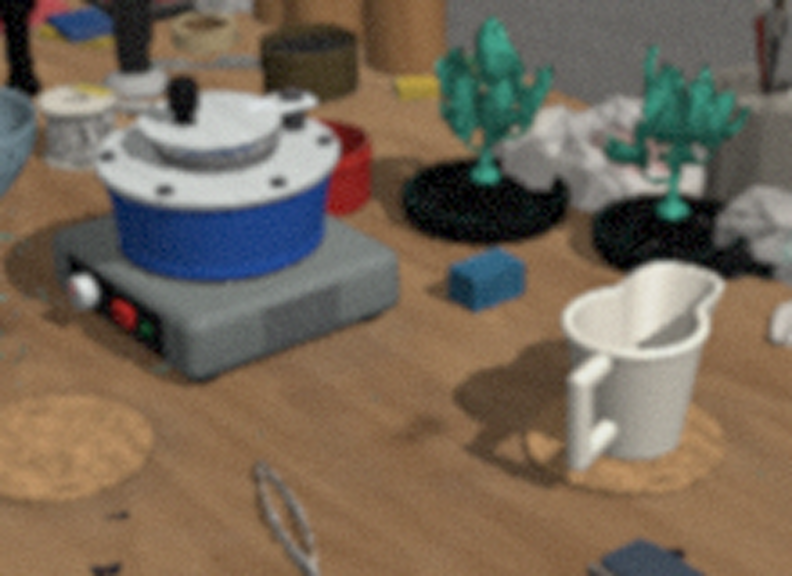

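The ring centre is near pixel (240,237), the pin (245.6,206.8) and the knob (230,241). The jug's rim runs from the spout lip (~(386,195)) to the handle (~(392,260)). Next I compute positions from these.

```bash
python3 - <<'E'
from h import *
np.set_printoptions(precision=4,suppress=True)
c=lambda x,y,ox,oy:((x+.5)/5-.5+ox,(y+.5)/5-.5+oy)
im=cv2.imread('pics/top0.png')
hsv=cv2.cvtColor(im,cv2.COLOR_BGR2HSV)
# knob top
m=(hsv[...,2]<60).astype(np.uint8); m[:220]=0;m[255:]=0;m[:,:218]=0;m[:,245:]=0
k=cv2.moments(m); ku=(k['m10']/k['m00'],k['m01']/k['m00']); print('knob px',ku,k['m00'])
print('knob', onz('top',ku,.1575))
# ring
w=((hsv[...,1]<40)&(hsv[...,2]>120)).astype(np.uint8)
def big(w,x0,x1,y0,y1):
    q=np.zeros_like(w);q[y0:y1,x0:x1]=w[y0:y1,x0:x1]
    cs,_=cv2.findContours(q,cv2.RETR_EXTERNAL,cv2.CHAIN_APPROX_NONE); return max(cs,key=cv2.contourArea)
ct=[302/5+180,285/5+180]
pts=[onz('top',c(x,y,180,180),.117) for x,y in ((302,97),(113,285),(492,285),(302,473))]
P=np.array(pts);print('ring',P, (P[0]+P[3])/2,(P[1]+P[2])/2, np.linalg.norm(P[0]-P[3]),np.linalg.norm(P[1]-P[2]))
pin=[onz('top',c(328,134,180,180),z) for z in(.117,.1385,.15)];print('pin',pin)
print('panel',[onz('top',c(x,y,180,180),.052) for x,y in((185,88),(560,180),(95,445),(480,530))])
# jug
print('lip', onz('top',c(276,76,330,180),.085),[onz('top',c(x,y,330,180),.085) for x,y in((198,255),(394,255),(295,354))])
print('handle',[onz('top',c(x,y,330,180),.082) for x,y in((315,430),(303,360),(330,430),(298,425))],onz('top',c(299,432,330,180),.02))
print('balls',onz('top',c(278,278,330,180),.017))
for n,uv in(('padnear',(266,330)),('padjug',(388,240))): print(n,onz('top',uv,.005))
E
```

```text
knob px (229.85454545454544, 240.76363636363635) 55.0
knob [0.535  0.2372 0.1575]
ring [[0.63   0.2213 0.117 ]
 [0.5511 0.3031 0.117 ]
 [0.5461 0.1413 0.117 ]
 [0.4687 0.2231 0.117 ]] [0.5494 0.2222 0.117 ] [0.5486 0.2222 0.117 ] 0.16131715427746163 0.1619396876350851
pin [array([0.6135, 0.2103, 0.117 ]), array([0.6093, 0.2073, 0.1385]), array([0.607 , 0.2058, 0.15  ])]
panel [array([0.6497, 0.2841, 0.052 ]), array([0.6018, 0.1146, 0.052 ]), array([0.4884, 0.3257, 0.052 ]), array([0.4457, 0.1538, 0.052 ])]
lip [ 0.6361 -0.0931  0.085 ] [array([ 0.5576, -0.0554,  0.085 ]), array([ 0.555, -0.141,  0.085]), array([ 0.513 , -0.0957,  0.085 ])]
handle [array([ 0.4799, -0.1033,  0.082 ]), array([ 0.5106, -0.0994,  0.082 ]), array([ 0.4797, -0.1098,  0.082 ]), array([ 0.4823, -0.096 ,  0.082 ])] [ 0.484  -0.1043  0.02  ]
balls [ 0.5556 -0.0982  0.017 ]
padnear [0.3471 0.1818 0.005 ]
padjug [ 0.5458 -0.1057  0.005 ]
```

Checks agree: the ring measures 161–162 mm, the pin lies 62 mm from the axis and the knob 80 mm from the pin. The cover is about 0.14 rad ajar, and the tumbler's yaw is about -0.243. I'll move toward the knob.

```bash
python3 -m crank '[[0,[-0.55,-0.27,0],[0,0,0]],[0,[-0.55,-0.27,0],[0,0,0]],[0,[-0.55,-0.27,0],[0,0,0]],[0,[-0.55,-0.27,0],[0,0,0]],[0,[-0.55,-0.27,0],[0,0,0]]]' 20
python3 -m crank '[[0,[-0.55,-0.27,0],[0,0,0]],[0,[-0.55,-0.27,0],[0,0,0]],[0,[-0.55,-0.27,0],[0,0,0]],[0,[0,0,0],[0,0,0]],[0,[0,0,0],[0,0,0]]]' 20
cat > rel.py <<'E'
from h import *
import sys
np.set_printoptions(precision=4,suppress=True)
def rel(p,T=None):
    T=pose() if T is None else T
    return T[:3,:3].T@(np.array(p)-T[:3,3])/.08
E
python3 - <<'E'
from rel import *
T=pose();print(T, manip.get_obs()['clock'])
snap('wrist','w1.png')
print('exp knob',proj('wrist',[.535,.2372,.1675],T)); print(rel([.534,.2366,.168]))
E
```

```text
clock: 0.65
position: [0.4102, 0.3831, 0.2533]
ee_rot: [0.205, 0.979, 0.0, -0.0]
ft_force: [1.0, 0.4, 0.6]
grip_width: 0.499
clock: 1.15
position: [0.5046, 0.2714, 0.253]
ee_rot: [0.207, 0.978, -0.0, -0.0]
ft_force: [-0.5, 0.9, -0.3]
grip_width: 0.5
[[-0.9145  0.4047 -0.0004  0.5046]
 [ 0.4047  0.9145 -0.0002  0.2714]
 [ 0.0003 -0.0004 -1.      0.253 ]
 [ 0.      0.      0.      1.    ]] 1.15
exp knob [295.1245 323.4392]
[-0.5298 -0.2633  1.0627]
```

View pics/w1.png

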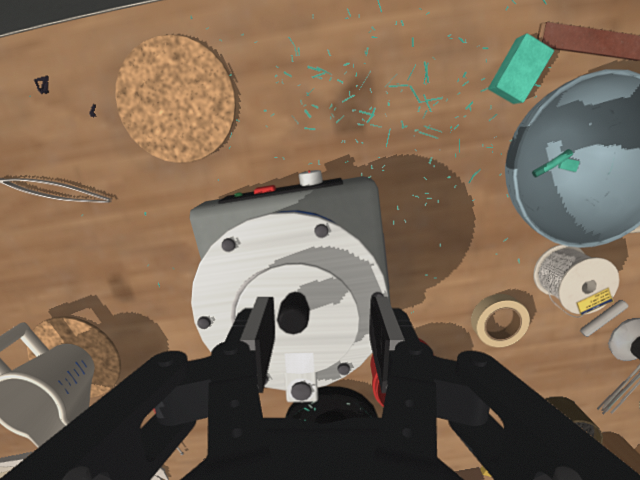

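```bash
python3 - <<'E'
from rel import *
im=cv2.imread('pics/w1.png')
cv2.imwrite('pics/w1z.png',cv2.resize(im[250:410,220:400],None,fx=3.7,fy=3.7))
m=(im.max(2)<60).astype(np.uint8)
n,l,s,c=cv2.connectedComponentsWithStats(m)
for i in range(1,n):
    if s[i,4]>60: print(s[i],c[i])
i=manip.camera_info('wrist');T=pose();print((T@i['mount'])[:3,3])
for z in(.1385,.1575,.1695): print(z,proj('wrist',[.535,.2372,z],T), proj('wrist',[.609,.207,z],T))
for uv,z in(((294,300),.1695),((302,391),.15),((294,325),.1385)): print(uv,onz('wrist',uv,z,T))
E
```

```text
[   0    0  144   34 2427] [47.6444 10.7178]
[ 35  76  14  18 145] [42.6276 84.3862]
[202 178 142  27 742] [279.6536 190.8666]
[ 278  292   31   42 1001] [293.5175 313.042 ]
[    0   293   640   187 56290] [325.0875 420.4575]
[631 337   9  22 138] [635.8768 347.4783]
[0.4315 0.3033 0.3737]
0.1385 [296.4469 305.1159] [301.2565 392.8668]
0.1575 [294.5626 317.8437] [299.8958 410.0794]
0.1695 [293.2238 326.8944] [298.9431 422.1459]
(294, 300) [0.5174 0.246  0.1695]
(302, 391) [0.5989 0.213  0.15  ]
(294, 325) [0.5495 0.2284 0.1385]
```

View pics/w1z.png

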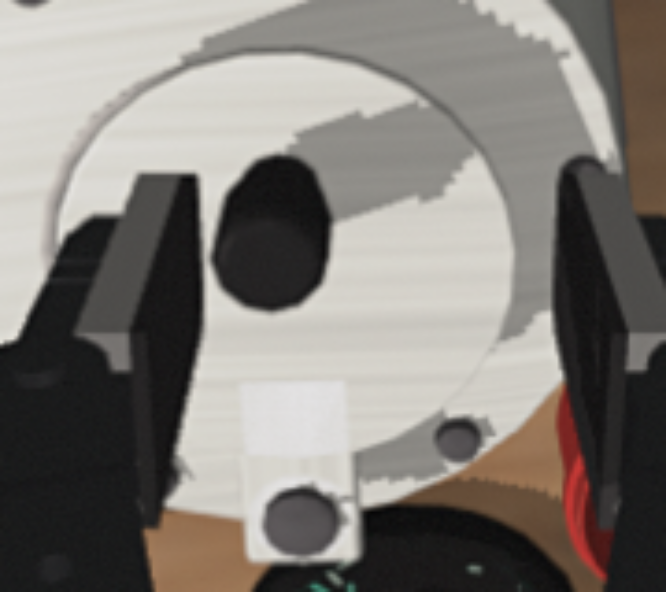

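The knob's top is at pixel (293,322), which puts it near (0.532,0.239) and within 3 mm of the top view. I'll centre over it, descend and pinch.

```bash
python3 -m crank '[[0,[-0.51,-0.25,0],[0,0,0]],[0,[0,0,0.53],[0,0,0]],[0,[0,0,0.53],[0,0,0]],[-0.6,[0,0,0],[0,0,0]],[-1,[0,0,0],[0,0,0]]]' 25
python3 -m crank '[[-1,[0,0,0],[0,0,0]],[-1,[0,0,0],[0,0,0]],[-1,[-0.011,0.149,0],[0,0,0.19]],[-1,[-0.011,0.149,0],[0,0,0.19]],[-1,[-0.011,0.149,0],[0,0,0.19]]]' 25
python3 -m crank '[[-1,[-0.011,0.149,0],[0,0,0.19]],[-1,[-0.011,0.149,0],[0,0,0.19]],[-1,[-0.011,0.149,0],[0,0,0.19]],[-1,[-0.011,0.149,0],[0,0,0.19]],[-1,[0,0,0],[0,0,0]]]' 25
python3 - <<'E'
from rel import *
T=pose();v=T[:2,3]-np.array([.609,.207]);print(T,np.linalg.norm(v),np.degrees(np.arctan2(v[1],v[0])),manip.get_obs()['joint_pos'])
E
```

```text
clock: 1.7
position: [0.5313, 0.2388, 0.1675]
ee_rot: [0.204, 0.979, -0.001, -0.002]
ft_force: [-0.0, 0.3, -29.7]
grip_width: 0.24
clock: 2.2
position: [0.5522, 0.2682, 0.1675]
ee_rot: [0.419, 0.908, -0.001, -0.002]
ft_force: [-4.5, 3.2, -24.4]
grip_width: 0.24
clock: 2.7
position: [0.5969, 0.289, 0.1675]
ee_rot: [0.667, 0.745, 0.0, -0.001]
ft_force: [-0.0, 9.5, -25.5]
grip_width: 0.241
[[-0.1105  0.9939 -0.0019  0.5969]
 [ 0.9939  0.1105  0.0023  0.289 ]
 [ 0.0025 -0.0016 -1.      0.1675]
 [ 0.      0.      0.      1.    ]] 0.08291191728626368 98.41803267536764 [-0.7736  0.4827  0.3495  1.4737 -0.1734  1.216  -0.2897]
```

```bash
python3 -m crank '[[-1,[-0.011,0.149,0],[0,0,0.19]],[-1,[-0.011,0.149,0],[0,0,0.19]],[-1,[-0.011,0.149,0],[0,0,0.19]],[-1,[-0.011,0.149,0],[0,0,0.19]],[-1,[-0.009,0.13,0],[0,0,0.16]]]' 25
python3 - <<'E'
from rel import *
T=pose();v=T[:2,3]-np.array([.609,.207]);print(T,np.linalg.norm(v),np.degrees(np.arctan2(v[1],v[0])),manip.get_obs()['joint_pos'],manip.get_obs()['ft_force'])
snap('top','t3.png')
im=cv2.imread('pics/t3.png');cv2.imwrite('pics/t3z.png',cv2.resize(im[160:310,170:320],None,fx=4,fy=4))
E
```

```text
clock: 3.2
position: [0.6526, 0.2766, 0.1677]
ee_rot: [0.887, 0.462, 0.001, -0.002]
ft_force: [5.8, 13.3, -29.4]
grip_width: 0.24
[[ 0.5733  0.8194  0.0003  0.6526]
 [ 0.8194 -0.5733  0.005   0.2766]
 [ 0.0043 -0.0026 -1.      0.1677]
 [ 0.      0.      0.      1.    ]] 0.08212722185610113 57.958858185921684 [-0.7847  0.6024  0.4882  1.3377 -0.287   1.2681 -0.8955] [  5.8101  13.2927 -29.4477]
```

View pics/t3z.png

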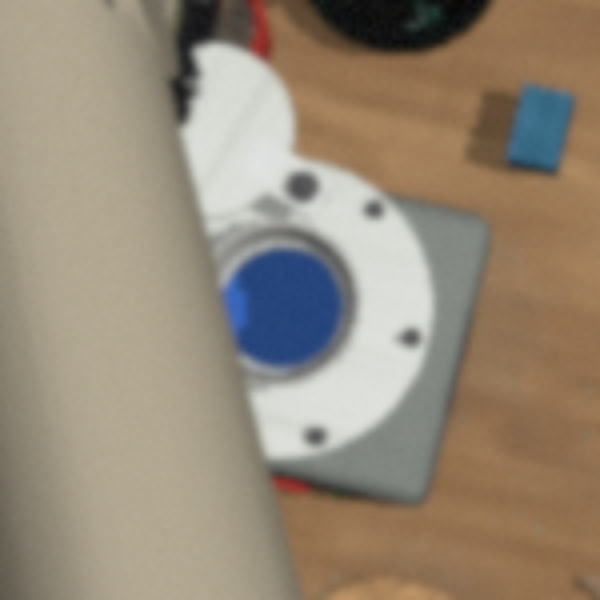

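The cover is aside: measured at about 108°, its stop, and the funnel is clear. Before moving on I'll fit the arm's kinematics from the logged poses, so I can choose a feasible grasp slope for pouring. First I release the knob and rise.

```bash
python3 -m crank '[[-1,[0,0.025,0],[0,0,0]],[0.1,[0,0,0],[0,0,0]],[0.1,[0,0,0],[0,0,0]],[0.1,[0,0,-0.5],[0,0,0]],[0.1,[0,0,-0.5],[0,0,0]]]' 25
python3 - <<'E'
from rel import *
from scipy.optimize import least_squares
import itertools,json
o=manip.get_obs();print(o['clock'],list(o['joint_pos']),list(o['position']),list(o['ee_rot']),o['ft_force'])
D=[([-1.18,.3328,-.065,1.461,.022,1.35,-.088],[.251,.572,.253],[.205,.979,-.001,0]),
([-0.7736,0.4827,0.3495,1.4737,-0.1734,1.216,-0.2897],[.5969,.289,.1675],[.667,.745,0,-.001]),
([-0.7847,0.6024,0.4882,1.3377,-0.287,1.2681,-0.8955],[.6526,.2766,.1677],[.887,.462,.001,-.002]),
(list(o['joint_pos']),list(o['position']),list(o['ee_rot']))]
json.dump(D,open('D.json','w'))
def fk(q,s,p):
    h,L1,a,b,L2,d,s0,y0,e=p[:9]
    Rz=lambda t:R.from_euler('z',t).as_matrix();Ry=lambda t:R.from_euler('y',t).as_matrix()
    M=Rz(s[0]*q[0]+0*y0);pos=np.array([0,0,h])+M@[s0,0,0]
    M=M@Ry(q[1])@Rz(s[1]*q[2]);pos=pos+M@[a,0,L1]
    M=M@Ry(q[3])@Rz(s[2]*q[4]);pos=pos+M@[b,0,L2]
    M=M@Ry(q[5]);pos=pos+M@[e,0,d]
    M=M@Rz(s[3]*q[6]+y0)
    return pos,M
best=None
for s in itertools.product([1,-1],repeat=4):
  for y0 in (0,1.57,3.14,-1.57):
    def f(p):
        r=[]
        for q,x,u in D:
            P,M=fk(q,s,p); r+=list((P-x)*5)+list((M-R.from_quat(u).as_matrix()).ravel())
        return np.array(r+list(.01*np.array([p[2],p[3],p[6],p[8]])))
    S=least_squares(f,[.3,.45,0,0,.45,.25,0,y0,0])
    if best is None or S.cost<best[0]: best=(S.cost,s,S.x,f(S.x))
print(best[0],best[1],best[2]);print(np.round(best[3],3))
E
```

```text
clock: 3.75
position: [0.6549, 0.2697, 0.2514]
ee_rot: [0.887, 0.462, 0.001, 0.0]
ft_force: [1.3, 1.3, 0.2]
grip_width: 0.547
3.75 [np.float64(-0.7807883307789584), np.float64(0.5544832439309371), np.float64(0.5122402338394471), np.float64(1.2309064219765886), np.float64(-0.2638880071816817), np.float64(1.4192783170230319), np.float64(-0.9048453733786378)] [np.float64(0.6548839519605729), np.float64(0.26973298913487304), np.float64(0.2514077642903448)] [np.float64(0.8868793628348258), np.float64(0.46200027168713964), np.float64(0.0008315968994295605), np.float64(0.00023061938244184075)] [1.3379 1.2829 0.2125]
0.03487294514964949 (-1, -1, -1, -1) [-0.0122  0.4386 -0.0356 -0.0137  0.4925  0.0658 -0.0886  1.571  -0.1201]
[-0.242  0.093 -0.002 -0.    -0.     0.    -0.     0.     0.     0.
  0.    -0.    -0.023  0.043 -0.002 -0.    -0.    -0.    -0.     0.
  0.001  0.001 -0.     0.     0.004 -0.01   0.003  0.    -0.     0.
 -0.    -0.     0.001  0.001 -0.     0.    -0.009  0.006 -0.     0.
 -0.    -0.    -0.    -0.     0.     0.    -0.    -0.    -0.    -0.
 -0.001 -0.001]
```

```bash
cat >> rel.py <<'E'
def plan(p,Rt,n,T=None):
    """equal steps of shift (world straight) and equal turn, in row units"""
    T=pose() if T is None else T
    rv=R.from_matrix(T[:3,:3].T@Rt).as_rotvec()/n
    dp=(np.array(p)-T[:3,3])/n
    M=T[:3,:3].copy()
    for i in range(n):
        print(np.round(M.T@dp/.08,3).tolist(),np.round(rv/(np.pi/4),3).tolist())
        M=M@R.from_rotvec(rv).as_matrix()
    print('|dp|mm',np.linalg.norm(dp)*1e3,'deg',np.degrees(np.linalg.norm(rv)))
def tool(yaw,slope):
    "tool z points along heading yaw, slope below horizontal; tool x up/forward"
    z=np.array([np.cos(yaw)*np.cos(slope),np.sin(yaw)*np.cos(slope),-np.sin(slope)])
    x=np.array([np.cos(yaw)*np.sin(slope),np.sin(yaw)*np.sin(slope),np.cos(slope)])
    return np.array([x,np.cross(z,x),z]).T
E
python3 - <<'E'
from rel import *
plan([.43,-.105,.22],tool(np.radians(4),np.radians(88)),10)
E
```

```text
[-0.545, 0.038, 0.039] [-0.002, 0.004, 0.113]
[-0.54, 0.086, 0.037] [-0.002, 0.004, 0.113]
[-0.53, 0.134, 0.036] [-0.002, 0.004, 0.113]
[-0.516, 0.18, 0.034] [-0.002, 0.004, 0.113]
[-0.498, 0.226, 0.033] [-0.002, 0.004, 0.113]
[-0.476, 0.269, 0.032] [-0.002, 0.004, 0.113]
[-0.45, 0.31, 0.031] [-0.002, 0.004, 0.113]
[-0.421, 0.349, 0.03] [-0.002, 0.004, 0.113]
[-0.388, 0.385, 0.029] [-0.002, 0.004, 0.113]
[-0.353, 0.418, 0.029] [-0.002, 0.004, 0.113]
|dp|mm 43.81598482895026 deg 5.106535838110194
```

```bash
python3 -m crank '[[0.1,[-0.545,0.038,0.03],[0,0,0.113]],[0.1,[-0.54,0.086,0.03],[0,0,0.113]],[0.1,[-0.53,0.134,0.03],[0,0,0.113]],[0.1,[-0.516,0.18,0.03],[0,0,0.113]],[0.1,[-0.498,0.226,0.03],[0,0,0.113]]]' 25
cat > log.py <<'E'
from rel import *
import json
D=json.load(open('D.json'));o=manip.get_obs()
D.append((list(o['joint_pos']),list(o['position']),list(o['ee_rot'])));json.dump(D,open('D.json','w'))
print(np.round(o['joint_pos'],3),o['clock'])
E
python3 log.py
python3 -m crank '[[0.1,[-0.476,0.269,0.03],[0,0,0.113]],[0.1,[-0.45,0.31,0.03],[0,0,0.113]],[0.1,[-0.42,0.349,0.03],[0,0,0.113]],[0.1,[-0.388,0.385,0.03],[0,0,0.113]],[0.1,[-0.353,0.418,0.03],[0,0,0.113]]]' 25
python3 log.py
python3 - <<'E'
from rel import *
T=pose();print(T);np.save('T2.npy',T)
snap('wrist','w2.png')
E
```

```text
clock: 4.25
position: [0.5422, 0.0807, 0.2387]
ee_rot: [0.967, 0.254, 0.002, -0.001]
ft_force: [0.9, -0.1, 0.3]
grip_width: 0.552
[-0.824  0.184  0.673  1.722 -0.121  1.272 -1.181] 4.25
clock: 4.75
position: [0.4298, -0.1073, 0.2263]
ee_rot: [0.999, 0.034, 0.002, -0.001]
ft_force: [0.8, -0.4, -0.6]
grip_width: 0.551
[-0.708 -0.143  0.803  1.989  0.106  1.25  -1.446] 4.75
[[ 0.9977  0.0684  0.0044  0.4298]
 [ 0.0684 -0.9977  0.0019 -0.1073]
 [ 0.0045 -0.0016 -1.      0.2263]
 [ 0.      0.      0.      1.    ]]
```

View pics/w2.png

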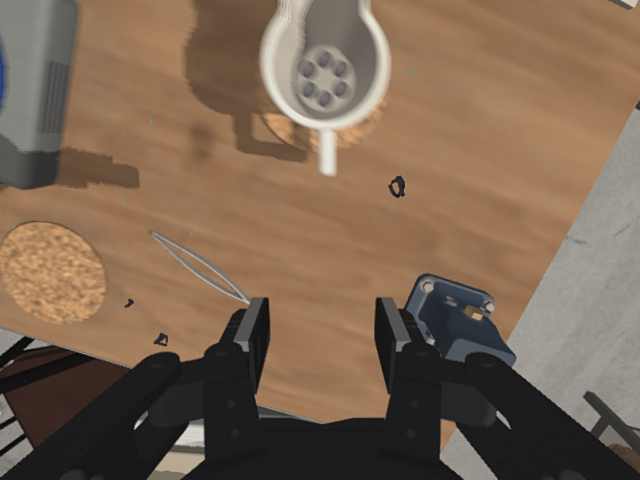

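The wrist view shows the jug's rim circle around (326,62), the six balls on its floor, and the strap's top end at about (328,168).

```bash
cat > kin.py <<'E'
from rel import *
from scipy.optimize import least_squares
import json
D=json.load(open('D.json'))
Rz=lambda t:R.from_euler('z',t).as_matrix();Ry=lambda t:R.from_euler('y',t).as_matrix()
def fk(q,p):
    q=np.array(q)
    M=Rz(-q[0]);pos=np.array([p[12],p[13],p[0]])+M@[p[1],p[2],0]
    M=M@Ry(q[1])@Rz(-q[2]);pos=pos+M@[p[3],p[4],p[5]]
    M=M@Ry(q[3])@Rz(-q[4]);pos=pos+M@[p[6],p[7],p[8]]
    M=M@Ry(q[5]);pos=pos+M@[p[9],p[10],p[11]]
    return pos,M@Rz(-q[6]+np.pi/2)
p0=np.array([.3,0,0,0,0,.45,0,0,.45,0,0,.25,0,0])
def f(p): return np.concatenate([(fk(q,p)[0]-x)*5 for q,x,u in D]+[.003*(p-p0)])
S=least_squares(f,p0);P=S.x
if __name__=='__main__':
    print(np.round(P,4)); print(np.round(f(P)[:3*len(D)]*200,1))
E
python3 kin.py
python3 - <<'E'
from rel import *
T=np.load('T2.npy')
im=cv2.imread('pics/w2.png');cv2.imwrite('pics/w2z.png',cv2.resize(im[0:200,240:420],None,fx=4,fy=3.0))
im4=cv2.resize(im[0:200,240:420],None,fx=4,fy=4);cv2.imwrite('pics/w2z.png',im4[:600])
im4=cv2.resize(im[110:200,270:400],None,fx=6,fy=6);cv2.imwrite('pics/w2h.png',im4)
for uv in((328,168),(328,176),(321,150),(336,150)): print(uv,onz('wrist',uv,.082,T))
for uv in((262,62),(390,62),(326,131)): print('rim',onz('wrist',uv,.085,T))
E
```

```text
[ 0.2578  0.0002 -0.0227 -0.001  -0.0218  0.4488 -0.0008 -0.0009  0.4907
  0.0002 -0.0009  0.3215 -0.0005  0.0002]
[ 0.  -0.  -0.1  0.  -0.   0.1 -0.   0.  -0.1 -0.   0.   0.1 -0.   0.
 -0.1  0.  -0.   0. ]
(328, 168) [ 0.4826 -0.1088  0.082 ]
(328, 176) [ 0.4768 -0.1092  0.082 ]
(321, 150) [ 0.4952 -0.1027  0.082 ]
(336, 150) [ 0.4959 -0.1137  0.082 ]
rim [ 0.5508 -0.0587  0.085 ]
rim [ 0.5568 -0.1455  0.085 ]
rim [ 0.5087 -0.1054  0.085 ]
```

View pics/w2h.png

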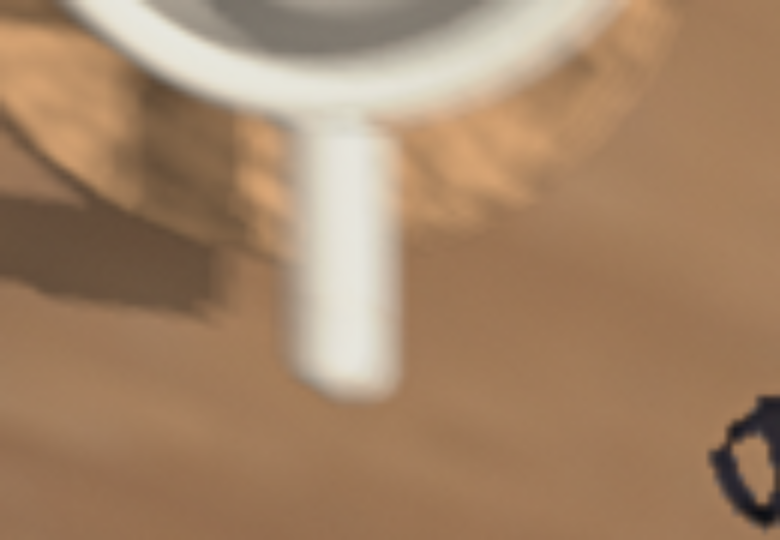

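The kinematic fit is good to 0.1 mm. Next I search grasp slope and pour heading for feasibility.

```bash
cat > ik.py <<'E'
from kin import *
lo=np.array([-2.6,-.5,-1.47,.16,-1.27,.06,-2.6]);hi=np.array([2.6,2.12,1.34,2.42,4.41,2.06,2.6])
def ik(p,M,q0,w=.01):
    q0=np.clip(q0,lo+.03,hi-.03)
    def g(q):
        x,N=fk(q,P);return np.concatenate([(x-p)*5,R.from_matrix(M.T@N).as_rotvec(),w*(q-q0)])
    s=least_squares(g,q0,bounds=(lo+.02,hi-.02));x,N=fk(s.x,P)
    return s.x,np.linalg.norm(x-p)*1e3,np.degrees(np.linalg.norm(R.from_matrix(M.T@N).as_rotvec()))
F=np.array([.549,.222])
def jugpose(lip,phi,tilt):  # jug frame rotation & origin from lip
    Rj=Rz(phi)@Ry(tilt); return Rj,np.array(lip)-Rj@[.074,0,.080]
def tcp(Rj,o,a):  # fingers slope a in jug frame
    M=Rj@tool(0,a); return o+Rj@[-.069,0,.050]-M@[0,0,.003],M
E
python3 - <<'E'
from ik import *
q0=np.array(D[-1][0])
for a in(30,40,50,60,70,80,90):
    Rj=Rz(np.radians(4.5));p,M=tcp(Rj,np.array([.486,-.105,.005])+Rj@[.069,0,0],np.radians(a))
    q,e,r=ik(p,M,q0)
    out=f'a{a} grasp {e:.0f}mm {r:.0f}deg '
    for phi in(-60,-40,-20,0,22,45,70,90,110):
        u=np.array([np.cos(np.radians(phi)),np.sin(np.radians(phi))]); qq=q.copy();es=[]
        for t,h in((0,.26),(30,.20),(60,.16),(75,.16),(90,.16)):
            Rj,o=jugpose([*(F-.015*u),h],np.radians(phi),np.radians(t))
            p,M=tcp(Rj,o,np.radians(a)); qq,e,r=ik(p,M,qq);es.append(int(e+r))
        out+=f'| {phi}:{es}'
    print(out)
E
```

```text
a30 grasp 19mm 14deg | -60:[121, 86, 60, 59, 70]| -40:[76, 42, 40, 57, 83]| -20:[48, 3, 0, 0, 0]| 0:[37, 0, 0, 0, 0]| 22:[100, 0, 0, 0, 0]| 45:[37, 0, 0, 0, 0]| 70:[0, 0, 0, 0, 0]| 90:[0, 0, 0, 0, 0]| 110:[0, 0, 0, 0, 0]
a40 grasp 13mm 8deg | -60:[109, 77, 60, 64, 80]| -40:[64, 37, 52, 0, 0]| -20:[33, 0, 0, 0, 0]| 0:[18, 0, 0, 0, 2]| 22:[36, 0, 0, 0, 11]| 45:[2, 0, 0, 0, 2]| 70:[0, 0, 0, 0, 0]| 90:[0, 0, 0, 0, 0]| 110:[0, 0, 0, 0, 0]
a50 grasp 4mm 2deg | -60:[99, 71, 63, 72, 91]| -40:[54, 36, 0, 0, 0]| -20:[19, 8, 0, 0, 0]| 0:[0, 0, 0, 0, 20]| 22:[15, 0, 0, 0, 32]| 45:[0, 0, 56, 97, 142]| 70:[0, 0, 0, 0, 0]| 90:[0, 0, 0, 0, 0]| 110:[0, 0, 0, 0, 0]
a60 grasp 0mm 0deg | -60:[89, 66, 70, 82, 104]| -40:[45, 40, 0, 0, 0]| -20:[4, 1, 0, 0, 6]| 0:[0, 0, 0, 2, 36]| 22:[0, 0, 0, 13, 54]| 45:[0, 0, 0, 1, 35]| 70:[0, 0, 0, 0, 0]| 90:[0, 0, 0, 0, 0]| 110:[0, 0, 0, 0, 0]
a70 grasp 0mm 0deg | -60:[46, 18, 0, 0, 0]| -40:[33, 0, 0, 0, 0]| -20:[0, 0, 0, 0, 16]| 0:[0, 0, 0, 19, 50]| 22:[0, 0, 0, 35, 76]| 45:[0, 0, 0, 18, 48]| 70:[0, 0, 0, 0, 0]| 90:[0, 0, 0, 0, 0]| 110:[0, 0, 0, 0, 0]
a80 grasp 0mm 0deg | -60:[38, 7, 0, 0, 0]| -40:[20, 0, 0, 0, 0]| -20:[9, 0, 0, 1, 26]| 0:[0, 0, 0, 34, 61]| 22:[0, 0, 14, 57, 98]| 45:[0, 0, 0, 32, 56]| 70:[0, 0, 0, 0, 3]| 90:[0, 0, 0, 0, 0]| 110:[0, 0, 0, 0, 0]
a90 grasp 0mm 0deg | -60:[28, 0, 0, 0, 0]| -40:[7, 0, 0, 0, 3]| -20:[1, 0, 0, 11, 34]| 0:[0, 0, 16, 46, 71]| 22:[0, 0, 36, 79, 120]| 45:[0, 0, 14, 43, 60]| 70:[0, 0, 0, 0, 4]| 90:[0, 0, 0, 0, 0]| 110:[0, 0, 0, 0, 0]
```

```bash
python3 - <<'E'
from ik import *
np.set_printoptions(precision=2,suppress=True)
for a in(55,62):
  for phi in(70,80,90):
    q=np.array(D[-1][0]);a_=np.radians(a);print('a',a,'phi',phi)
    Rj=Rz(np.radians(4.5));o=np.array([.486,-.105,.005])+Rj@[.069,0,0]
    f_=np.radians(phi);u=np.array([np.cos(f_),np.sin(f_)])
    oe=jugpose([*(F-.015*u),.26],f_,0)[1]
    seq=[]
    seq.append((Rj,o+Rj@[-.05,0,.05]));seq.append((Rj,o));seq.append((Rj,o+[0,0,.17]))
    for k in(.25,.5,.75,1): seq.append((Rz(np.radians(4.5)*(1-k)+f_*k),(o+[0,0,.17])*(1-k)+oe*k))
    for t,h in((15,.23),(30,.2),(45,.17),(60,.16),(75,.16),(88,.16)): seq.append(jugpose([*(F-.015*u),h],f_,np.radians(t)))
    for Rj,o in seq:
        p,M=tcp(Rj,o,a_);q,e,r=ik(p,M,q); print(q,int(e),int(r),p)
E
```

```text
a 55 phi 70
[ 1.81 -0.4  -1.31  2.4  -1.25  0.71 -0.11] 5 2 [ 0.43 -0.11  0.11]
[ 1.19  0.12 -0.95  2.39 -0.79  0.14 -0.46] 0 0 [ 0.48 -0.11  0.06]
[ 1.17 -0.33 -0.78  2.23 -0.78  0.71 -0.64] 0 0 [ 0.48 -0.11  0.23]
[ 1.1  -0.28 -0.71  2.21 -0.83  0.83 -0.36] 0 0 [ 0.48 -0.07  0.23]
[ 1.05 -0.2  -0.7   2.16 -0.82  0.93 -0.15] 0 0 [ 0.48 -0.02  0.23]
[ 1.   -0.09 -0.74  2.08 -0.76  1.01 -0.01] 0 0 [0.49 0.02 0.23]
[ 0.92  0.05 -0.8   1.98 -0.65  1.08  0.08] 0 0 [0.49 0.07 0.23]
[ 0.82  0.04 -0.85  1.89 -0.33  1.12 -0.25] 0 0 [0.49 0.07 0.24]
[ 0.64  0.11 -0.88  1.78  0.01  1.25 -0.59] 0 0 [0.5  0.08 0.25]
[ 0.38  0.25 -0.85  1.65  0.31  1.46 -0.87] 0 0 [0.5  0.09 0.25]
[ 0.12  0.41 -0.8   1.49  0.52  1.74 -1.05] 0 0 [0.51 0.12 0.27]
[-0.12  0.58 -0.72  1.3   0.66  2.03 -1.12] 0 0 [0.52 0.15 0.29]
[-0.85  0.67  0.33  1.18  0.4   2.04 -0.81] 0 0 [0.53 0.18 0.3 ]
a 55 phi 80
[ 1.81 -0.4  -1.31  2.4  -1.25  0.71 -0.11] 5 2 [ 0.43 -0.11  0.11]
[ 1.19  0.12 -0.95  2.39 -0.79  0.14 -0.46] 0 0 [ 0.48 -0.11  0.06]
[ 1.17 -0.33 -0.78  2.23 -0.78  0.71 -0.64] 0 0 [ 0.48 -0.11  0.23]
[ 1.11 -0.24
[... 3431 characters left out ...]
7 -0.31  0.74 -1.07] 0 0 [ 0.48 -0.11  0.23]
[ 0.48 -0.16 -0.21  2.12 -0.47  0.85 -0.6 ] 0 0 [ 0.49 -0.07  0.23]
[ 0.45 -0.05 -0.21  2.02 -0.53  0.99 -0.25] 0 0 [ 0.5  -0.03  0.23]
[ 0.41  0.09 -0.25  1.88 -0.51  1.12  0.01] 0 0 [0.52 0.01 0.23]
[ 0.35  0.24 -0.31  1.71 -0.44  1.26  0.19] 0 0 [0.55 0.06 0.23]
[ 0.22  0.2  -0.32  1.68 -0.17  1.26 -0.04] 0 0 [0.55 0.06 0.24]
[ 0.07  0.2  -0.34  1.64  0.1   1.32 -0.29] 0 0 [0.55 0.07 0.25]
[-0.1   0.26 -0.35  1.6   0.36  1.44 -0.52] 0 0 [0.55 0.09 0.25]
[-0.27  0.36 -0.35  1.51  0.57  1.64 -0.68] 0 0 [0.55 0.11 0.27]
[-0.44  0.48 -0.32  1.41  0.73  1.86 -0.77] 0 0 [0.55 0.14 0.29]
[-0.57  0.61 -0.27  1.32  0.86  2.04 -0.8 ] 0 0 [0.55 0.17 0.3 ]
```

Slope 60° with the jug pouring toward about +y is feasible throughout. Next is the pre-grasp, backed off 60 mm along the fingers.

```bash
python3 - <<'E'
from ik import *
Rj=Rz(np.radians(4.5));p,M=tcp(Rj,np.array([.486,-.106,.005])+Rj@[.069,0,0],np.radians(60))
print(p); plan(p-M[:,2]*.06,M,5)
E
```

```text
[ 0.4845 -0.1061  0.0576]
[0.07, -0.009, 0.291] [0.001, 0.133, -0.006]
[0.039, -0.008, 0.296] [0.001, 0.133, -0.006]
[0.008, -0.008, 0.299] [0.001, 0.133, -0.006]
[-0.023, -0.007, 0.298] [0.001, 0.133, -0.006]
[-0.053, -0.007, 0.294] [0.001, 0.133, -0.006]
|dp|mm 23.927800491615454 deg 5.97423463257095
```

```bash
python3 -m crank '[[0.1,[0.07,-0.008,0.29],[0,0.133,-0.006]],[0.1,[0.039,-0.008,0.295],[0,0.133,-0.006]],[0.1,[0.008,-0.008,0.298],[0,0.133,-0.006]],[0.1,[-0.023,-0.007,0.297],[0,0.133,-0.006]],[0.1,[-0.053,-0.007,0.293],[0,0.133,-0.006]]]' 40
python3 log.py
python3 - <<'E'
from rel import *
T=pose();print(T);np.save('T3.npy',T)
snap('wrist','w3.png')
E
```

```text
clock: 5.3
position: [0.4548, -0.0955, 0.127]
ee_rot: [0.972, 0.051, 0.23, -0.014]
ft_force: [-1.0, 1.0, 1.2]
grip_width: 0.552
[-0.515 -0.265  0.673  2.381  0.069  0.522 -1.339] 5.3
[[ 0.8889  0.106   0.4456  0.4548]
 [ 0.0927 -0.9944  0.0515 -0.0955]
 [ 0.4486 -0.0045 -0.8937  0.127 ]
 [ 0.      0.      0.      1.    ]]
```

View pics/w3.png

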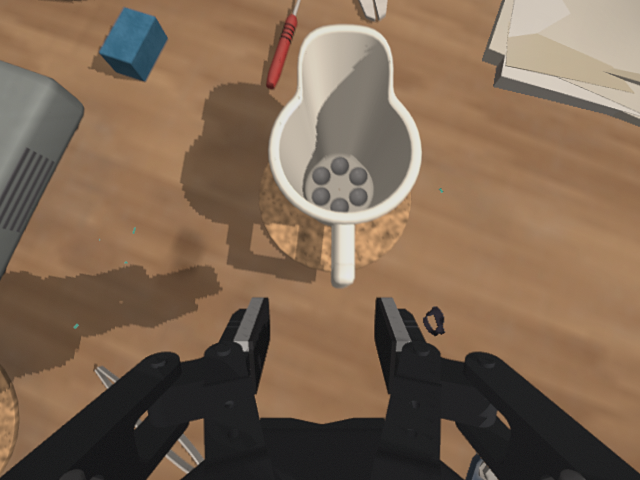

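```bash
python3 - <<'E'
from ik import *
T=np.load('T3.npy')
for uv,z in(((343,284),.082),((335,250),.082),((355,250),.082),((345,25),.085),((270,150),.085),((421,150),.085),((344,224),.085),((340,183),.012)): print(uv,onz('wrist',uv,z,T))
im=cv2.imread('pics/w3.png');cv2.imwrite('pics/w3h.png',cv2.resize(im[190:300,280:410],None,fx=5,fy=5))
for a in(60,65,70):
    Rj=Rz(np.radians(4.5));p,M=tcp(Rj,np.array([.486,-.106,.005])+Rj@[.069,0,0],np.radians(a))
    for b in(.06,.04,0):
        q,e,r=ik(p-M[:,2]*b,M,np.array(D[-1][0]));print(a,b,q,e,r)
E
```

```text
(343, 284) [ 0.4785 -0.1047  0.082 ]
(335, 250) [ 0.4962 -0.0986  0.082 ]
(355, 250) [ 0.4974 -0.1094  0.082 ]
(345, 25) [ 0.6325 -0.0909  0.085 ]
(270, 150) [ 0.5481 -0.0568  0.085 ]
(421, 150) [ 0.557  -0.1407  0.085 ]
(344, 224) [ 0.5103 -0.102   0.085 ]
(340, 183) [ 0.5585 -0.0985  0.012 ]
60 0.06 [ 0.2111 -0.1345  0.0333  2.4    -0.4012  0.4072 -0.915 ] 0.31084031586517846 0.14677847956151008
60 0.04 [ 0.0964 -0.0812  0.1367  2.4    -0.4288  0.3521 -0.8881] 0.2608520235841555 0.12562989211834683
60 0 [-0.3092  0.0314  0.5393  2.4    -0.6735  0.2679 -0.6535] 0.08796158702739322 0.05991104740904291
65 0.06 [-0.5368 -0.1959  0.7245  2.3628  0.0218  0.5052 -1.3033] 0.0040248476079313734 0.0018574780583293254
65 0.04 [-0.5754 -0.1223  0.7764  2.3628 -0.0856  0.4487 -1.2075] 0.014069772505590678 0.006509646995488393
65 0 [-0.4128  0.0532  0.6299  2.3458 -0.4384  0.3632 -0.9019] 0.042097259940707184 0.023460836242696497
70 0.06 [-0.5419 -0.125   0.7188  2.2889 -0.0134  0.6093 -1.2956] 0.005258440327658431 0.003056556895283163
70 0.04 [-0.5385 -0.0545  0.7293  2.2913 -0.1071  0.5568 -1.2146] 0.011536902320802348 0.005906967071122411
70 0 [-0.4114  0.0887  0.616   2.2841 -0.3222  0.4675 -1.0332] 0.024119799437463993 0.013449717826139452
```

View pics/w3h.png

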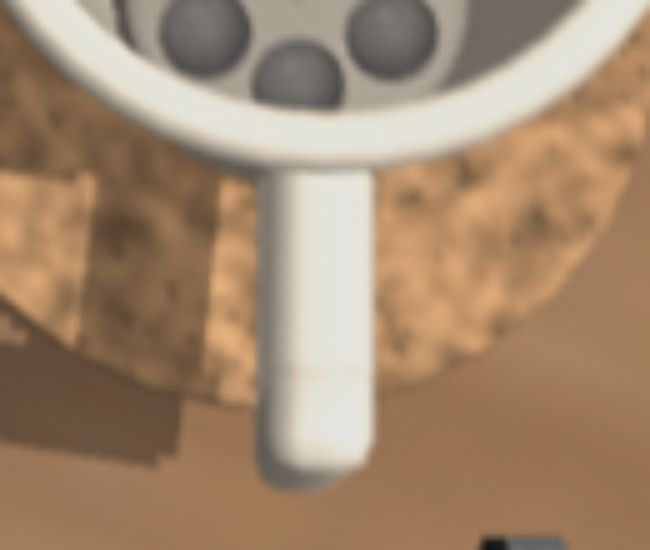

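```bash
python3 - <<'E'
from ik import *
a=np.radians(65)
Rj=Rz(np.radians(4.8));p,M=tcp(Rj,np.array([.487,-.104,.005])+Rj@[.069,0,0],a)
q0,e,r=ik(p,M,np.array(D[-1][0]))
for phi in(90,100,110):
  f_=np.radians(phi);u=np.array([np.cos(f_),np.sin(f_)]);q=q0;print(phi)
  for t,h in((0,.26),(30,.2),(60,.16),(75,.16),(88,.16)):
    p2,M2=tcp(*jugpose([*(F-.015*u),h],f_,np.radians(t)),a);q,e,r=ik(p2,M2,q);print(q,e,r)
print('pre');plan(p-M[:,2]*.04,M,2)
T=np.eye(4);T[:3,:3]=M;T[:3,3]=p-M[:,2]*.04
print('ins');plan(p,M,2,T)
E
```

```text
90
[-0.3173  0.2141  0.4205  1.7391 -0.5434  1.2958  0.2712] 0.01739585296634566 0.014721477709663262
[-0.5866  0.1863  0.3775  1.6717  0.0174  1.3151 -0.2189] 0.006683990065702517 0.007273180273959849
[-0.8636  0.3615  0.3802  1.5414  0.4004  1.5692 -0.5495] 0.0038782304188574976 0.004076608309908434
[-0.9654  0.501   0.394   1.4377  0.5278  1.7438 -0.6126] 0.0026863259259651364 0.0017222766935337218
[-1.0321  0.6421  0.4128  1.3476  0.6231  1.8832 -0.6266] 0.0026839900272901092 0.001453121785732708
100
[-0.2368  0.3233  0.3398  1.6026 -0.5356  1.3882  0.4085] 0.019518333457741892 0.01577609082058597
[-0.5216  0.2349  0.3218  1.6127  0.0139  1.3086 -0.037 ] 0.006685128371332785 0.007219791263079879
[-0.8274  0.3303  0.3142  1.5716  0.4718  1.4899 -0.4391] 0.004228559627151131 0.005032544470734045
[-0.9524  0.4383  0.3236  1.5104  0.6276  1.649  -0.5471] 0.001880755777106489 0.0016910572673709907
[-1.04    0.5592  0.3406  1.4538  0.7353  1.7805 -0.6002] 0.0017745179007390057 0.0012786188429713366
110
[-0.1855  0.4249  0.269   1.4619 -0.5084  1.4755  0.5223] 0.02221658263336923 0.016903086787370267
[-0.4717  0.2826  0.2722  1.5519  0.0117  1.305   0.1358] 0.007012271508686828 0.007101100689588575
[-0.788   0.2998  0.2512  1.6031  0.5323  1.4047 -0.3263] 0.005535113716622673 0.00631974051491321
[-0.9279  0.3748  0.2516  1.5853  0.7204  1.55   -0.4815] 0.0017454828622568293 0.002039911302338578
[-1.0308  0.4744  0.2626  1.5621  0.8456  1.6792 -0.576 ] 0.0013023614609227647 0.0013787115594223998
pre
[-0.018, 0.066, 0.22] [-0.009, -0.018, 0.01]
[-0.014, 0.065, 0.221] [-0.009, -0.018, 0.01]
|dp|mm 18.431533704332086 deg 1.0123460811806888
ins
[-0.0, 0.0, 0.25] [0.0, 0.0, 0.0]
[-0.0, 0.0, 0.25] [0.0, 0.0, 0.0]
|dp|mm 19.999999999999996 deg 0.0
```

```bash
python3 -m crank '[[0.1,[-0.018,0.066,0.22],[-0.009,-0.018,0.01]],[0.1,[-0.014,0.065,0.22],[-0.009,-0.018,0.01]],[0.1,[0,0,0],[0,0,0]],[0.1,[0,0,0],[0,0,0]],[0.1,[0,0,0],[0,0,0]]]' 40
python3 log.py; python3 - <<'E'
from ik import *
Rj=Rz(np.radians(4.8));p,M=tcp(Rj,np.array([.487,-.104,.005])+Rj@[.069,0,0],np.radians(65))
print(pose());plan(p,M,2)
E
```

```text
clock: 5.85
position: [0.47, -0.1049, 0.0958]
ee_rot: [0.976, 0.042, 0.215, -0.008]
ft_force: [-0.0, 0.4, -0.3]
grip_width: 0.552
[-0.599 -0.124  0.79   2.357 -0.068  0.456 -1.223] 5.85
[[ 0.9042  0.0853  0.4184  0.47  ]
 [ 0.0788 -0.9964  0.0328 -0.1049]
 [ 0.4197  0.0033 -0.9077  0.0958]
 [ 0.      0.      0.      1.    ]]
[-0.01, 0.003, 0.257] [0.001, 0.002, 0.002]
[-0.011, 0.003, 0.257] [0.001, 0.002, 0.002]
|dp|mm 20.585964193539102 deg 0.1403683479130693
```

```bash
python3 -m crank '[[0.1,[-0.01,0,0.257],[0,0,0]],[0.1,[-0.01,0,0.257],[0,0,0]],[0.1,[0,0,0],[0,0,0]],[0.1,[0,0,0],[0,0,0]],[0.1,[0,0,0],[0,0,0]]]' 40
python3 - <<'E'
from rel import *
T=pose();print(T);np.save('T4.npy',T)
snap('wrist','w4.png');snap('scene','s4.png')
im=cv2.imread('pics/s4.png');cv2.imwrite('pics/s4z.png',cv2.resize(im[220:350,290:450],None,fx=4,fy=4))
E
```

```text
clock: 6.35
position: [0.4839, -0.1035, 0.0598]
ee_rot: [0.976, 0.042, 0.214, -0.008]
ft_force: [-0.4, 0.4, -0.1]
grip_width: 0.549
[[ 0.9049  0.0859  0.4168  0.4839]
 [ 0.0788 -0.9963  0.0342 -0.1035]
 [ 0.4182  0.0019 -0.9083  0.0598]
 [ 0.      0.      0.      1.    ]]
```

View pics/w4.png

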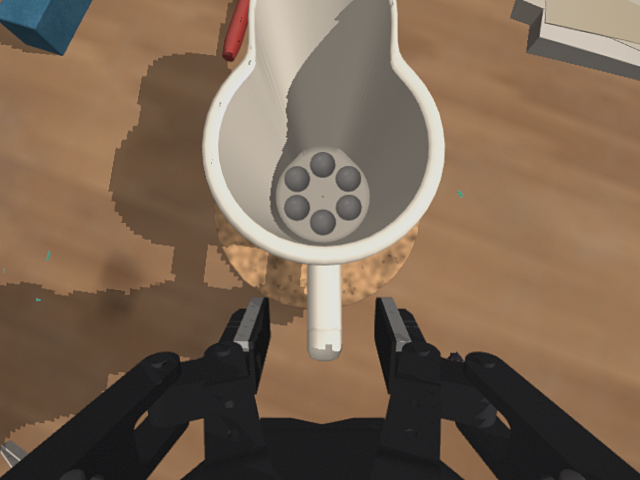

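View pics/s4z.png

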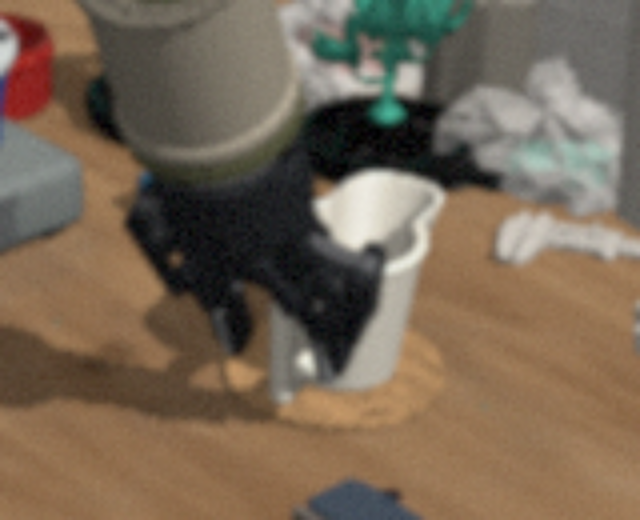

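The handle is centred between the pads (column 324 against a mid of 321) and aligned with them. I'll close on it.

```bash
python3 -m crank '[[-1,[0,0,0],[0,0,0]],[-1,[0,0,0],[0,0,0]],[-1,[0,0,0],[0,0,0]],[-1,[0,0,0],[0,0,0]],[-1,[0,0,0],[0,0,0]]]' 30
python3 -m crank '[[-1,[0,0,0],[0,0,0]],[-1,[0,0,0],[0,0,0]],[-1,[0,0,0],[0,0,0]],[-1,[0,0,0],[0,0,0]],[-1,[0,0,0],[0,0,0]]]' 80
python3 - <<'E'
from ik import *
T=pose();print(T);np.save('Tg.npy',T)
print(rel(T[:3,3]+[0,0,.03]))
snap('wrist','w5.png')
E
```

```text
clock: 6.95
position: [0.4841, -0.1036, 0.0591]
ee_rot: [0.976, 0.042, 0.214, -0.008]
ft_force: [-2.4, -0.3, 5.3]
grip_width: 0.137
clock: 7.45
position: [0.4842, -0.1036, 0.0592]
ee_rot: [0.976, 0.042, 0.214, -0.008]
ft_force: [-1.6, 0.4, 7.1]
grip_width: 0.127
[[ 0.905   0.0852  0.4167  0.4842]
 [ 0.0784 -0.9964  0.0336 -0.1036]
 [ 0.4181  0.0023 -0.9084  0.0592]
 [ 0.      0.      0.      1.    ]]
[ 0.1568  0.0009 -0.3407]
```

View pics/w5.png

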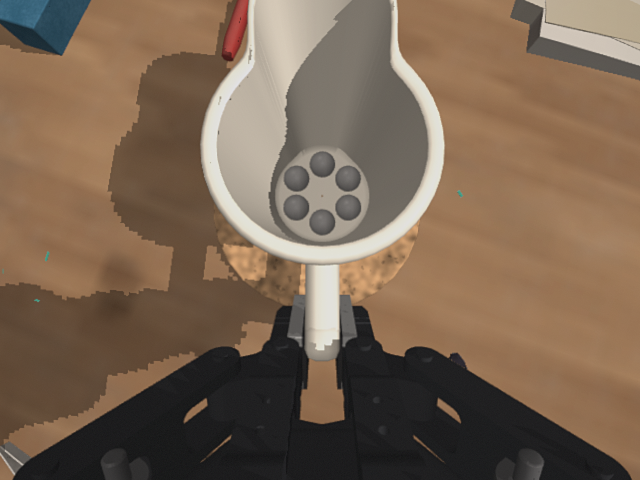

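Both pads are on the strap, with a grip opening of about 11 mm. I'll lift.

```bash
python3 -m crank '[[-1,[0.08,0,-0.17],[0,0,0]],[-1,[0.183,0.001,-0.397],[0,0,0]],[-1,[0.183,0.001,-0.397],[0,0,0]],[-1,[0.183,0.001,-0.397],[0,0,0]],[-1,[0.183,0.001,-0.397],[0,0,0]]]' 80
python3 - <<'E'
from ik import *
T=pose();print(T,manip.get_obs()['joint_pos'],manip.get_obs()['ft_force'])
Tg=np.load('Tg.npy')
lt=Tg[:3,:3].T@(np.array([.632,-.0918,.085])-Tg[:3,3]);print('lip tool',lt);np.save('lt.npy',lt)
snap('scene','s5.png');snap('wrist','w6.png')
im=cv2.imread('pics/s5.png');cv2.imwrite('pics/s5z.png',cv2.resize(im[180:340,270:470],None,fx=4,fy=3.7))
# targets
f_=np.radians(100);u=np.array([np.cos(f_),np.sin(f_)])
dR=Rz(np.radians(100-4.8))
M=dR@Tg[:3,:3]; lip=np.array([*(F-.03*u),.27]); p=lip-M@lt; print('tgt',p)
plan(p,M,12)
E
```

```text
clock: 8.0
position: [0.4833, -0.1021, 0.2058]
ee_rot: [0.976, 0.043, 0.212, -0.01]
ft_force: [0.3, 0.6, -2.4]
grip_width: 0.128
[[ 0.9062  0.0884  0.4135  0.4833]
 [ 0.0797 -0.9961  0.0382 -0.1021]
 [ 0.4153 -0.0016 -0.9097  0.2058]
 [ 0.      0.      0.      1.    ]] [-0.6119 -0.3206  0.7028  2.2062  0.1765  0.7654 -1.4749] [ 0.3361  0.5869 -2.3661]
lip tool [0.1455 0.0009 0.0385]
tgt [0.5793 0.0463 0.2442]
[0.115, -0.146, 0.014] [0.074, -0.0, -0.16]
[0.133, -0.129, 0.022] [0.074, -0.0, -0.16]
[0.148, -0.11, 0.029] [0.074, -0.0, -0.16]
[0.16, -0.089, 0.035] [0.074, -0.0, -0.16]
[0.17, -0.066, 0.039] [0.074, -0.0, -0.16]
[0.177, -0.042, 0.042] [0.074, -0.0, -0.16]
[0.18, -0.017, 0.044] [0.074, -0.0, -0.16]
[0.181, 0.008, 0.044] [0.074, -0.0, -0.16]
[0.178, 0.033, 0.043] [0.074, -0.0, -0.16]
[0.173, 0.058, 0.04] [0.074, -0.0, -0.16]
[0.164, 0.081, 0.036] [0.074, -0.0, -0.16]
[0.152, 0.103, 0.03] [0.074, -0.0, -0.16]
|dp|mm 14.91174730152146 deg 7.918708736149964
```

View pics/s5z.png

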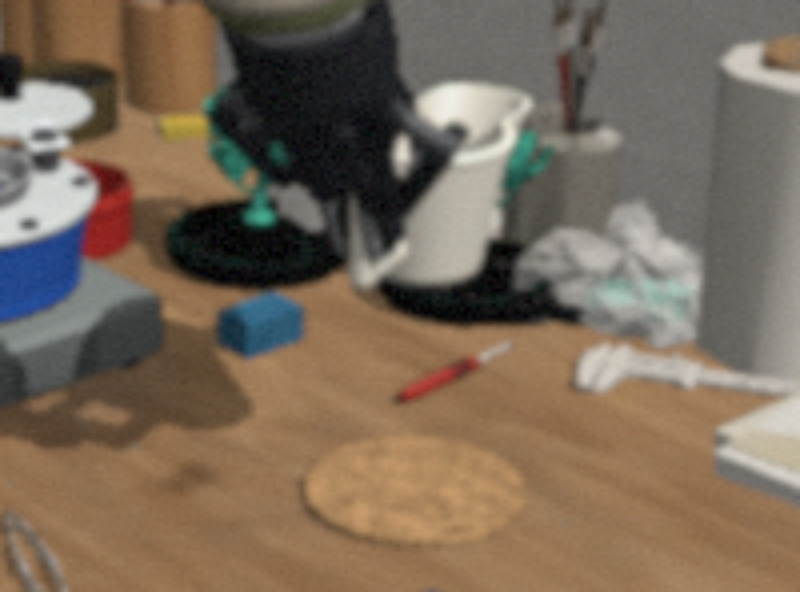

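View pics/w6.png

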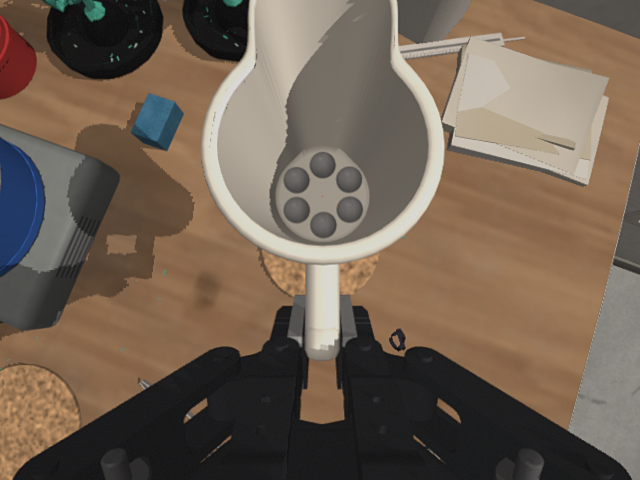

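The jug is level and all six balls are on its floor. I'll carry and turn it toward the funnel.

```bash
python3 -m crank '[[-1,[0.115,-0.146,0.014],[0.074,0,-0.16]],[-1,[0.133,-0.129,0.022],[0.074,0,-0.16]],[-1,[0.148,-0.11,0.029],[0.074,0,-0.16]],[-1,[0.16,-0.089,0.035],[0.074,0,-0.16]],[-1,[0.17,-0.066,0.039],[0.074,0,-0.16]]]' 80
cat > nx.py <<'E'
from ik import *
import sys
def go(phi,tilt,back,h,n):
    Tg=np.load('Tg.npy');lt=np.load('lt.npy');f_=np.radians(phi);u=np.array([np.cos(f_),np.sin(f_)])
    dR=Rz(f_)@Ry(np.radians(tilt))@Rz(np.radians(-4.8))
    M=dR@Tg[:3,:3];lip=np.array([*(F-back*u),h]);p=lip-M@lt
    T=pose();print('now',np.round(T[:3,3],4),'lip now',np.round(T[:3,:3]@lt+T[:3,3],4),'zaxis jug',np.round(T[:3,:3]@Tg[:3,:3].T@[0,0,1],3),'q',np.round(manip.get_obs()['joint_pos'],2),'t',manip.get_obs()['clock'])
    plan(p,M,n)
if __name__=='__main__': go(*map(float,sys.argv[1:5]),int(sys.argv[5]))
E
python3 nx.py 100 0 .03 .27 7
```

```text
clock: 8.6
position: [0.5225, -0.0398, 0.218]
ee_rot: [0.903, 0.374, 0.196, -0.084]
ft_force: [0.4, 0.4, -3.7]
grip_width: 0.128
now [ 0.5225 -0.0398  0.218 ] lip now [0.628  0.0644 0.2437] zaxis jug [ 0.005 -0.004  1.   ] q [-1.13 -0.23  1.25  2.03 -0.15  0.93 -0.57] t 8.6
[0.183, -0.037, 0.033] [0.072, -0.0, -0.159]
[0.187, -0.012, 0.034] [0.072, -0.0, -0.159]
[0.186, 0.013, 0.034] [0.072, -0.0, -0.159]
[0.183, 0.038, 0.033] [0.072, -0.0, -0.159]
[0.177, 0.063, 0.03] [0.072, -0.0, -0.159]
[0.168, 0.086, 0.026] [0.072, -0.0, -0.159]
[0.155, 0.107, 0.02] [0.072, -0.0, -0.159]
|dp|mm 15.202720864740881 deg 7.8636675615910105
```

```bash
python3 -m crank '[[-1,[0.183,-0.037,0.033],[0.072,0,-0.159]],[-1,[0.187,-0.012,0.034],[0.072,0,-0.159]],[-1,[0.186,0.013,0.034],[0.072,0,-0.159]],[-1,[0.183,0.038,0.033],[0.072,0,-0.159]],[-1,[0.177,0.063,0.03],[0.072,0,-0.159]]]' 80
python3 nx.py 100 0 .03 .27 2;python3 nx.py 100 30 .03 .24 5
```

```text
clock: 9.1
position: [0.5578, 0.0087, 0.2309]
ee_rot: [0.758, 0.618, 0.157, -0.139]
ft_force: [0.3, -0.2, -1.5]
grip_width: 0.125
now [0.5578 0.0087 0.2309] lip now [0.5885 0.154  0.2553] zaxis jug [0.021 0.005 1.   ] q [-0.78  0.35  1.12  1.77 -0.75  1.37  0.34] t 9.1
[0.269, 0.084, 0.028] [0.088, 0.004, -0.222]
[0.25, 0.131, 0.022] [0.088, 0.004, -0.222]
|dp|mm 22.659011587869003 deg 10.752118056799338
now [0.5578 0.0087 0.2309] lip now [0.5885 0.154  0.2553] zaxis jug [0.021 0.005 1.   ] q [-0.78  0.35  1.12  1.77 -0.75  1.37  0.34] t 9.1
[0.171, 0.025, -0.09] [0.011, -0.13, -0.096]
[0.159, 0.037, -0.108] [0.011, -0.13, -0.096]
[0.144, 0.047, -0.123] [0.011, -0.13, -0.096]
[0.126, 0.056, -0.138] [0.011, -0.13, -0.096]
[0.107, 0.064, -0.15] [0.011, -0.13, -0.096]
|dp|mm 15.611767170492069 deg 7.302987193371079
```

```bash
python3 -m crank '[[-1,[0.171,0.025,-0.09],[0.011,-0.13,-0.096]],[-1,[0.159,0.037,-0.108],[0.011,-0.13,-0.096]],[-1,[0.144,0.047,-0.123],[0.011,-0.13,-0.096]],[-1,[0.126,0.056,-0.138],[0.011,-0.13,-0.096]],[-1,[0.107,0.064,-0.15],[0.011,-0.13,-0.096]]]' 80
python3 nx.py 100 52 .018 .165 5
python3 - <<'E'
from h import *
im=snap('scene','s7.png');cv2.imwrite('pics/s7z.png',cv2.resize(im[130:310,190:400],None,fx=3.8,fy=3.3))
snap('wrist','w7.png')
E
```

```text
clock: 9.6
position: [0.5784, 0.0532, 0.2942]
ee_rot: [0.642, 0.765, -0.029, 0.038]
ft_force: [-0.2, 0.3, -3.5]
grip_width: 0.128
now [0.5784 0.0532 0.2942] lip now [0.5551 0.1924 0.242 ] zaxis jug [-0.089  0.495  0.864] q [-1.15  0.38  1.2   1.58 -0.27  1.4   0.24] t 9.6
[0.111, -0.001, 0.061] [0.001, -0.097, -0.001]
[0.115, -0.001, 0.052] [0.001, -0.097, -0.001]
[0.118, -0.001, 0.043] [0.001, -0.097, -0.001]
[0.121, -0.001, 0.034] [0.001, -0.097, -0.001]
[0.124, -0.001, 0.025] [0.001, -0.097, -0.001]
|dp|mm 10.08306217913688 deg 4.364851312479565
```

View pics/s7z.png

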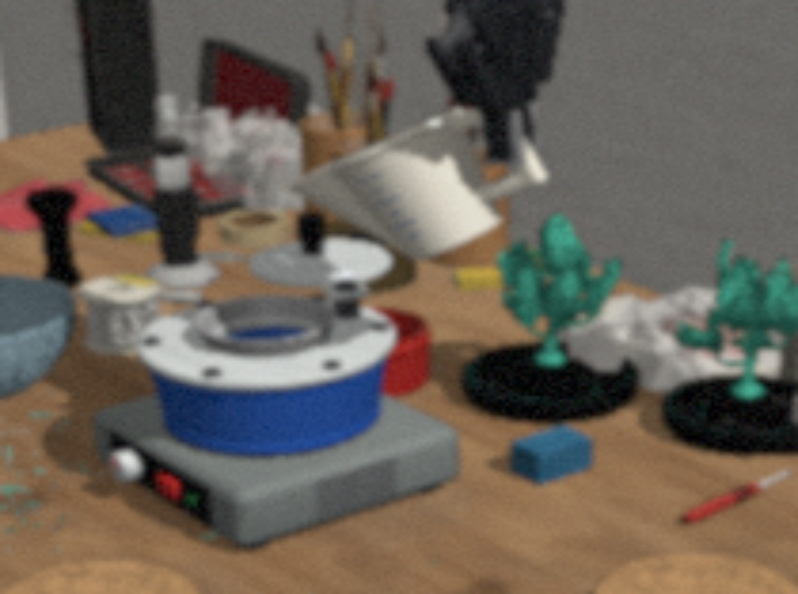

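View pics/w7.png

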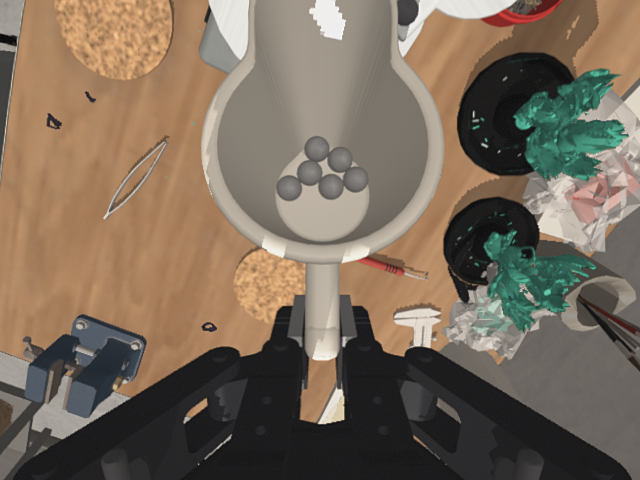

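All six balls are in the jug at 30° tilt, with the spout facing the open funnel. I'll lower the lip and continue.

```bash
python3 -m crank '[[-1,[0.111,-0.001,0.061],[0,-0.097,0]],[-1,[0.115,-0.001,0.052],[0,-0.097,0]],[-1,[0.118,-0.001,0.043],[0,-0.097,0]],[-1,[0.121,-0.001,0.034],[0,-0.097,0]],[-1,[0.124,-0.001,0.025],[0,-0.097,0]]]' 80
python3 nx.py 100 66 .018 .158 5
python3 - <<'E'
from h import *
im=snap('scene','s8.png');cv2.imwrite('pics/s8z.png',cv2.resize(im[130:310,190:400],None,fx=3.8,fy=3.3))
im=snap('top','t8.png');cv2.imwrite('pics/t8z.png',cv2.resize(im[150:300,170:330],None,fx=4,fy=4))
E
```

```text
clock: 10.2
position: [0.5704, 0.094, 0.2651]
ee_rot: [0.627, 0.743, -0.149, 0.181]
ft_force: [-1.0, 0.1, -3.6]
grip_width: 0.129
now [0.5704 0.094  0.2651] lip now [0.5529 0.2046 0.1645] zaxis jug [-0.135  0.775  0.618] q [-1.4   0.55  1.26  1.63 -0.04  1.33 -0.01] t 10.2
[0.042, 0.001, -0.071] [0.0, -0.063, -0.002]
[0.038, 0.001, -0.073] [0.0, -0.063, -0.002]
[0.034, 0.001, -0.075] [0.0, -0.063, -0.002]
[0.031, 0.001, -0.077] [0.0, -0.063, -0.002]
[0.027, 0.001, -0.078] [0.0, -0.063, -0.002]
|dp|mm 6.617299420911969 deg 2.837065626970006
```

View pics/s8z.png

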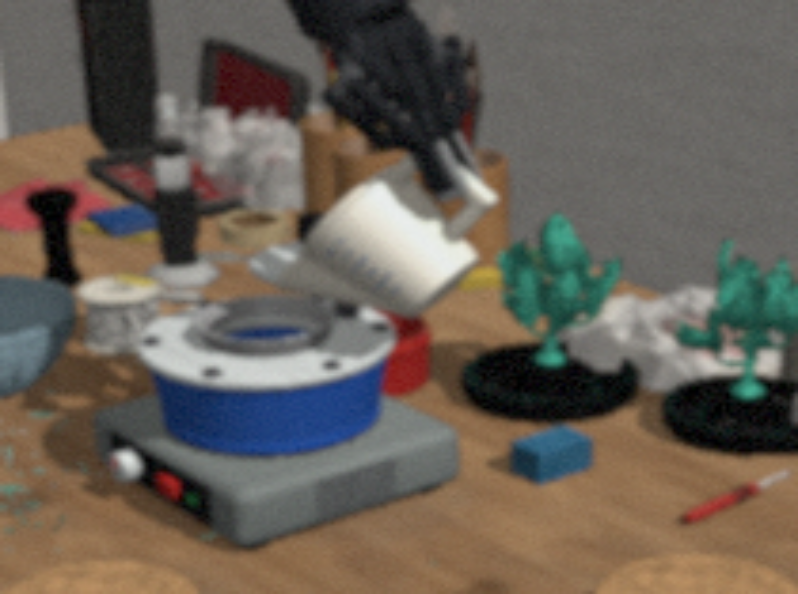

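View pics/t8z.png

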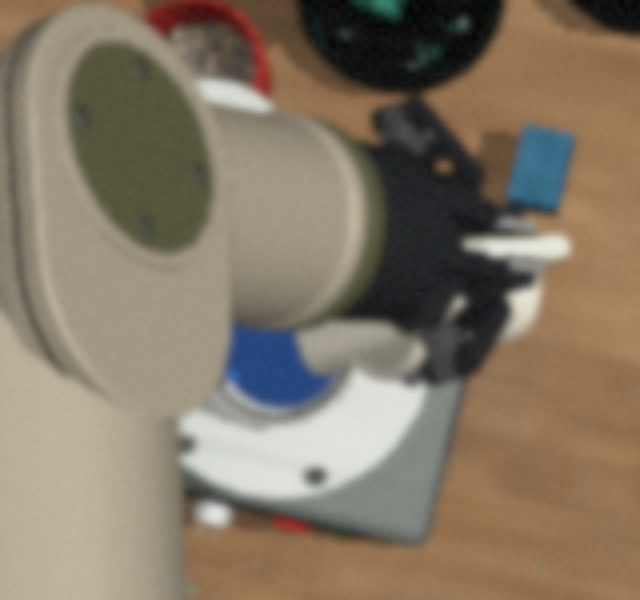

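```bash
python3 - <<'E'
from rel import *
print(onz('top',(245,237.5),.165),proj('top',[.5529,.2046,.1645]),proj('top',[.549,.222,.132]))
print(proj('scene',[.5529,.2046,.1645]),proj('scene',[.549,.222,.132]))
E
```

```text
[0.5397 0.2049 0.165 ] [245.1168 231.1311] [239.0138 235.4633]
[264.9233 214.2182] [259.0508 225.911 ]
```

The lip sits at about (0.553,0.205,0.165), as planned, 18 mm short of the funnel axis. I'll tip slowly.

```bash
python3 -m crank '[[-1,[0.042,0.001,-0.071],[0,-0.063,-0.002]],[-1,[0.038,0.001,-0.073],[0,-0.063,-0.002]],[-1,[0.034,0.001,-0.075],[0,-0.063,-0.002]],[-1,[0.031,0.001,-0.077],[0,-0.063,-0.002]],[-1,[0.027,0.001,-0.078],[0,-0.063,-0.002]]]' 80
python3 nx.py 100 74 .018 .158 5
```

```text
clock: 10.8
position: [0.5665, 0.1223, 0.2845]
ee_rot: [0.6, 0.718, -0.226, 0.272]
ft_force: [0.4, -0.5, -2.8]
grip_width: 0.123
now [0.5665 0.1223 0.2845] lip now [0.5528 0.2049 0.1594] zaxis jug [-0.161  0.9    0.405] q [-1.48  0.68  1.27  1.58  0.07  1.4  -0.11] t 10.8
[0.018, -0.001, -0.046] [0.001, -0.035, -0.0]
[0.017, -0.001, -0.046] [0.001, -0.035, -0.0]
[0.016, -0.001, -0.047] [0.001, -0.035, -0.0]
[0.014, -0.001, -0.047] [0.001, -0.035, -0.0]
[0.013, -0.001, -0.047] [0.001, -0.035, -0.0]
|dp|mm 3.9299288859399484 deg 1.5829830203431747
```

```bash
python3 -m crank '[[-1,[0.018,-0.001,-0.046],[0,-0.035,0]],[-1,[0.017,-0.001,-0.046],[0,-0.035,0]],[-1,[0.016,-0.001,-0.047],[0,-0.035,0]],[-1,[0.014,-0.001,-0.047],[0,-0.035,0]],[-1,[0.013,-0.001,-0.047],[0,-0.035,0]]]' 80
python3 nx.py 100 82 .018 .158 5
python3 - <<'E'
from h import *
snap('wrist','w9.png')
E
```

```text
clock: 11.3
position: [0.5629, 0.1387, 0.2934]
ee_rot: [0.584, 0.697, -0.266, 0.319]
ft_force: [-0.3, -0.3, -3.0]
grip_width: 0.128
now [0.5629 0.1387 0.2934] lip now [0.5524 0.2039 0.1582] zaxis jug [-0.168  0.946  0.278] q [-1.51  0.77  1.27  1.55  0.13  1.44 -0.15] t 11.3
[0.018, 0.0, -0.051] [0.001, -0.036, -0.001]
[0.017, 0.0, -0.052] [0.001, -0.036, -0.001]
[0.015, 0.0, -0.052] [0.001, -0.036, -0.001]
[0.014, 0.0, -0.052] [0.001, -0.036, -0.001]
[0.012, 0.0, -0.053] [0.001, -0.036, -0.001]
|dp|mm 4.337536696950975 deg 1.62836873701242
```

View pics/w9.png

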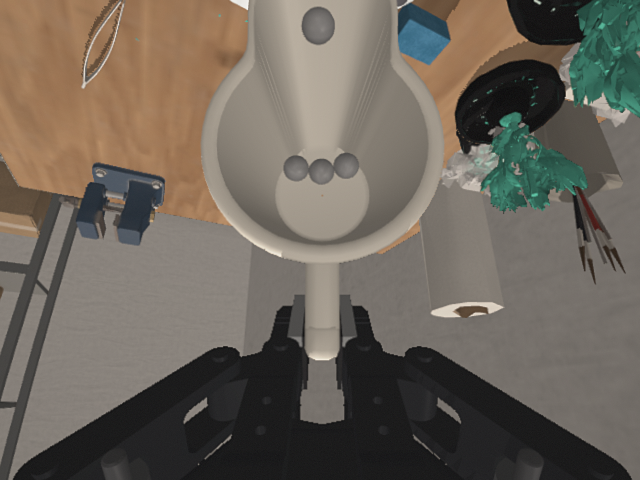

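Balls are rolling out along the spout: one is at (318,25), three remain at the floor, and the other two are out of sight past the lip. I'll keep tipping.

```bash
python3 -m crank '[[-1,[0.018,0,-0.051],[0,-0.036,0]],[-1,[0.017,0,-0.052],[0,-0.036,0]],[-1,[0.015,0,-0.052],[0,-0.036,0]],[-1,[0.014,0,-0.052],[0,-0.036,0]],[-1,[0.012,0,-0.053],[0,-0.036,0]]]' 80
python3 nx.py 100 88 .018 .158 5
```

```text
clock: 11.85
position: [0.5593, 0.159, 0.3011]
ee_rot: [0.563, 0.673, -0.307, 0.368]
ft_force: [0.3, 1.0, -2.2]
grip_width: 0.129
now [0.5593 0.159  0.3011] lip now [0.5523 0.2048 0.1579] zaxis jug [-0.173  0.975  0.139] q [-1.53  0.86  1.27  1.51  0.18  1.49 -0.18] t 11.85
[0.011, 0.0, -0.037] [0.001, -0.027, -0.001]
[0.011, 0.0, -0.037] [0.001, -0.027, -0.001]
[0.01, 0.0, -0.037] [0.001, -0.027, -0.001]
[0.009, 0.0, -0.037] [0.001, -0.027, -0.001]
[0.008, 0.0, -0.038] [0.001, -0.027, -0.001]
|dp|mm 3.074420461870305 deg 1.2036114799566198
```

```bash
python3 -m crank '[[-1,[0.011,0,-0.037],[0,-0.027,0]],[-1,[0.011,0,-0.037],[0,-0.027,0]],[-1,[0.01,0,-0.037],[0,-0.027,0]],[-1,[0.009,0,-0.037],[0,-0.027,0]],[-1,[0.008,0,-0.038],[0,-0.027,0]]]' 80
python3 -m crank '[[-1,[0,0,0],[0,0,0]],[-1,[0,0,0],[0,0,0]],[-1,[0,0,0],[0,0,0]],[-1,[0,0,0],[0,0,0]],[-1,[0,0,0],[0,0,0]]]' 80
python3 nx.py 100 52 .018 .165 5
python3 - <<'E'
from h import *
snap('wrist','w10.png')
im=snap('scene','s10.png');cv2.imwrite('pics/s10z.png',cv2.resize(im[130:310,190:400],None,fx=3.8,fy=3.3))
E
```

```text
clock: 12.35
position: [0.5567, 0.1733, 0.3053]
ee_rot: [0.546, 0.653, -0.336, 0.403]
ft_force: [0.8, 0.1, -1.9]
grip_width: 0.127
clock: 12.85
position: [0.5568, 0.1729, 0.3054]
ee_rot: [0.547, 0.653, -0.336, 0.402]
ft_force: [0.3, 0.6, -1.0]
grip_width: 0.127
now [0.5568 0.1729 0.3054] lip now [0.5524 0.2039 0.1582] zaxis jug [-0.174  0.984  0.037] q [-1.55  0.93  1.26  1.49  0.21  1.53 -0.2 ] t 12.85
[-0.002, -0.0, 0.223] [0.0, 0.16, -0.0]
[-0.03, -0.0, 0.221] [0.0, 0.16, -0.0]
[-0.057, -0.0, 0.215] [0.0, 0.16, -0.0]
[-0.084, -0.0, 0.206] [0.0, 0.16, -0.0]
[-0.109, -0.0, 0.194] [0.0, 0.16, -0.0]
|dp|mm 17.824107276487414 deg 7.179896439503773
```

View pics/w10.png

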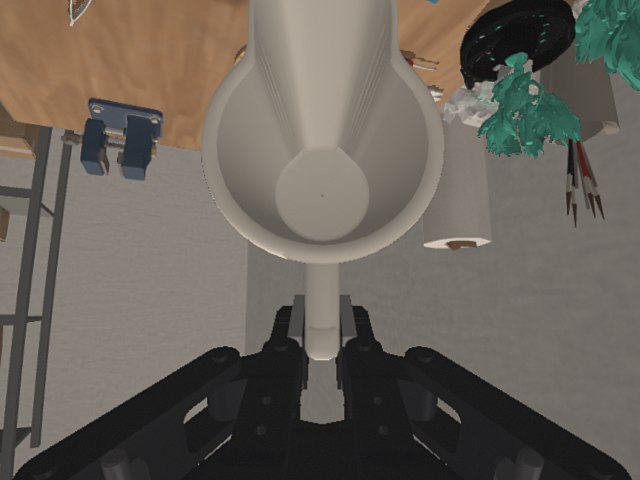

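View pics/s10z.png

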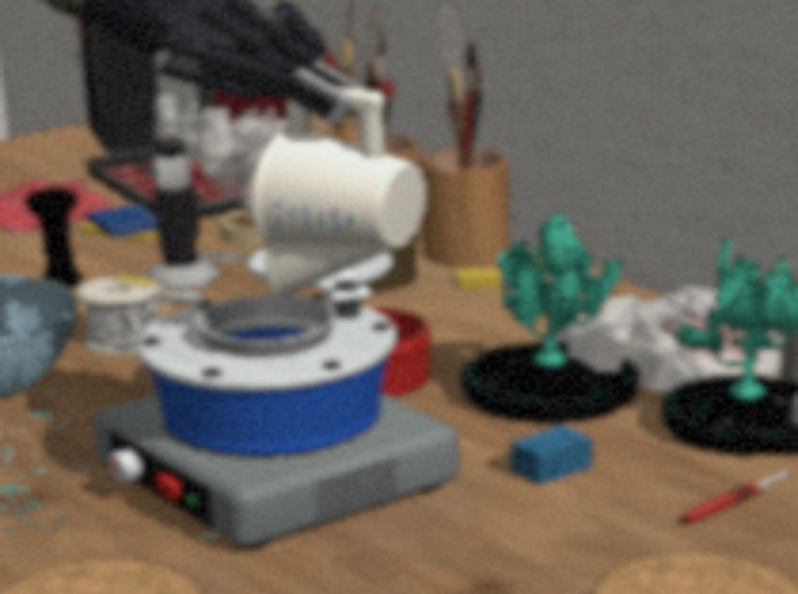

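The jug is empty, and no ball is visible outside the tumbler. I'll right the jug along the reverse path.

```bash
python3 -m crank '[[-1,[-0.002,0,0.223],[0,0.16,0]],[-1,[-0.03,0,0.221],[0,0.16,0]],[-1,[-0.057,0,0.215],[0,0.16,0]],[-1,[-0.084,0,0.206],[0,0.16,0]],[-1,[-0.109,0,0.194],[0,0.16,0]]]' 80
python3 nx.py 100 20 .04 .25 5
```

```text
clock: 13.45
position: [0.5711, 0.094, 0.266]
ee_rot: [0.624, 0.746, -0.148, 0.18]
ft_force: [0.5, -0.2, -2.8]
grip_width: 0.129
now [0.5711 0.094  0.266 ] lip now [0.5524 0.2047 0.1658] zaxis jug [-0.138  0.772  0.621] q [-1.39  0.53  1.24  1.62 -0.03  1.33 -0.01] t 13.45
[-0.142, -0.001, 0.043] [0.0, 0.141, 0.0]
[-0.146, -0.001, 0.027] [0.0, 0.141, 0.0]
[-0.148, -0.001, 0.011] [0.0, 0.141, 0.0]
[-0.148, -0.001, -0.006] [0.0, 0.141, 0.0]
[-0.146, -0.001, -0.022] [0.0, 0.141, 0.0]
|dp|mm 11.838443214135083 deg 6.328098164842149
```

```bash
python3 -m crank '[[-1,[-0.142,0,0.043],[0,0.141,0]],[-1,[-0.146,0,0.027],[0,0.141,0]],[-1,[-0.148,0,0.011],[0,0.141,0]],[-1,[-0.148,0,-0.006],[0,0.141,0]],[-1,[-0.146,0,-0.022],[0,0.141,0]]]' 80
python3 - <<'E'
from ik import *
np.set_printoptions(precision=3,suppress=True)
print(pose(),manip.get_obs()['joint_pos'])
Tg=np.load('Tg.npy')
plan(Tg[:3,3]+[0,0,.165],Tg[:3,:3],15)
im=snap('top','t11.png');snap('scene','s11.png')
cv2.imwrite('pics/t11z.png',cv2.resize(im[150:310,170:330],None,fx=3.7,fy=3.7))
E
```

```text
clock: 13.95
position: [0.5812, 0.0362, 0.2774]
ee_rot: [0.641, 0.766, 0.028, -0.031]
ft_force: [0.5, 0.6, -2.6]
grip_width: 0.127
[[-0.177  0.984 -0.011  0.581]
 [ 0.981  0.177  0.083  0.036]
 [ 0.083  0.004 -0.997  0.277]
 [ 0.     0.     0.     1.   ]] [-0.937  0.366  1.082  1.581 -0.408  1.418  0.367]
[-0.104, -0.1, 0.036] [-0.036, 0.022, 0.137]
[-0.114, -0.09, 0.031] [-0.036, 0.022, 0.137]
[-0.124, -0.077, 0.027] [-0.036, 0.022, 0.137]
[-0.132, -0.064, 0.022] [-0.036, 0.022, 0.137]
[-0.139, -0.05, 0.018] [-0.036, 0.022, 0.137]
[-0.143, -0.036, 0.015] [-0.036, 0.022, 0.137]
[-0.147, -0.02, 0.011] [-0.036, 0.022, 0.137]
[-0.148, -0.005, 0.009] [-0.036, 0.022, 0.137]
[-0.148, 0.011, 0.006] [-0.036, 0.022, 0.137]
[-0.146, 0.027, 0.004] [-0.036, 0.022, 0.137]
[-0.142, 0.042, 0.003] [-0.036, 0.022, 0.137]
[-0.137, 0.057, 0.002] [-0.036, 0.022, 0.137]
[-0.13, 0.072, 0.001] [-0.036, 0.022, 0.137]
[-0.122, 0.085, 0.001] [-0.036, 0.022, 0.137]
[-0.112, 0.098, 0.002] [-0.036, 0.022, 0.137]
|dp|mm 11.884179767202498 deg 6.454114551944404
```

View pics/t11z.png

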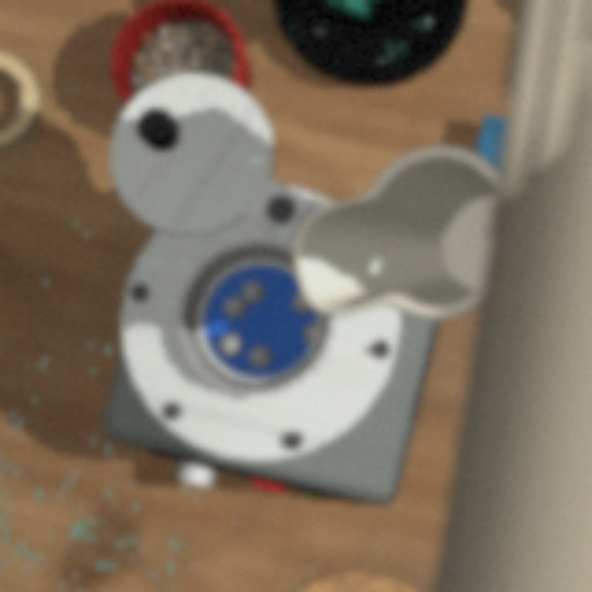

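View pics/s11.png

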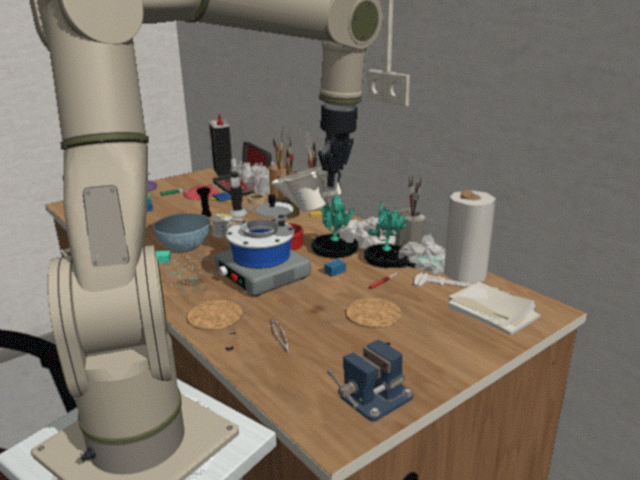

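All six balls are visible in the tumbler bowl and the jug is empty. I'll check the pad centre, now unobstructed in the scene view, while carrying the jug back.

```bash
python3 -m crank '[[-1,[-0.104,-0.1,0.036],[-0.036,0.022,0.137]],[-1,[-0.114,-0.09,0.031],[-0.036,0.022,0.137]],[-1,[-0.124,-0.077,0.027],[-0.036,0.022,0.137]],[-1,[-0.132,-0.064,0.022],[-0.036,0.022,0.137]],[-1,[-0.139,-0.05,0.018],[-0.036,0.022,0.137]]]' 80
python3 -m crank '[[-1,[-0.143,-0.036,0.015],[-0.036,0.022,0.137]],[-1,[-0.147,-0.02,0.011],[-0.036,0.022,0.137]],[-1,[-0.148,-0.005,0.009],[-0.036,0.022,0.137]],[-1,[-0.148,0.011,0.006],[-0.036,0.022,0.137]],[-1,[-0.146,0.027,0.004],[-0.036,0.022,0.137]]]' 80
python3 - <<'E'
from ik import *
np.set_printoptions(precision=3,suppress=True)
print(pose(),manip.get_obs()['joint_pos'])
Tg=np.load('Tg.npy')
plan(Tg[:3,3]+[0,0,.165],Tg[:3,:3],5)
im=cv2.imread('pics/s11.png');h=cv2.cvtColor(im,cv2.COLOR_BGR2HSV)
sub=h[295:330,340:410];print(h[312,374],h[312,330],h[340,374])
l=cv2.cvtColor(im,cv2.COLOR_BGR2LAB).astype(int)
ref=l[308:317,360:388].reshape(-1,3).mean(0);bg=l[305:318,325:338].reshape(-1,3).mean(0);print(ref,bg)
m=(((l-ref)**2).sum(2)<((l-bg)**2).sum(2)).astype(np.uint8);q=np.zeros_like(m);q[292:333,340:408]=m[292:333,340:408]
q=cv2.morphologyEx(q,cv2.MORPH_OPEN,np.ones((3,3)))
cs,_=cv2.findContours(q,0,1);c=max(cs,key=cv2.contourArea);hull=cv2.convexHull(c)[:,0]
w=np.array([onz('scene',x,.005)[:2] for x in hull]);c_,r=cv2.minEnclosingCircle(w.astype(np.float32)*1000);print('pad',c_,r,w.min(0),w.max(0))
E
```

```text
clock: 14.55
position: [0.5484, -0.0105, 0.2582]
ee_rot: [0.822, 0.561, 0.097, -0.023]
ft_force: [0.3, -0.2, -1.4]
grip_width: 0.127
clock: 15.05
position: [0.5161, -0.0566, 0.2412]
ee_rot: [0.935, 0.314, 0.163, -0.015]
ft_force: [0.6, 0.3, -2.2]
grip_width: 0.128
[[ 0.75   0.592  0.295  0.516]
 [ 0.582 -0.803  0.131 -0.057]
 [ 0.314  0.073 -0.947  0.241]
 [ 0.     0.     0.     1.   ]] [-1.001 -0.274  1.006  2.017  0.112  0.975 -0.95 ]
[-0.142, 0.044, 0.001] [-0.035, 0.022, 0.137]
[-0.136, 0.059, 0.0] [-0.035, 0.022, 0.137]
[-0.129, 0.073, -0.0] [-0.035, 0.022, 0.137]
[-0.12, 0.087, -0.0] [-0.035, 0.022, 0.137]
[-0.11, 0.099, 0.001] [-0.035, 0.022, 0.137]
|dp|mm 11.857749986436424 deg 6.425108959351943
[ 15 115 180] [ 13 106 151] [ 14  87 129]
[150.075 137.567 155.714] [125.935 136.84  150.254]
pad (557.17431640625, -98.34159851074219) 62.23691177368164 [ 0.496 -0.156] [ 0.613 -0.039]
```

The pad centre measures (0.557,-0.098), the same as the jug's original foot centre, so I'll return to the grasp pose.

```bash
python3 -m crank '[[-1,[-0.142,0.044,0],[-0.035,0.022,0.137]],[-1,[-0.136,0.059,0],[-0.035,0.022,0.137]],[-1,[-0.129,0.073,0],[-0.035,0.022,0.137]],[-1,[-0.12,0.087,0],[-0.035,0.022,0.137]],[-1,[-0.11,0.099,0],[-0.035,0.022,0.137]]]' 80
python3 - <<'E'
from ik import *
np.set_printoptions(precision=4,suppress=True)
print(pose(),manip.get_obs()['joint_pos'])
Tg=np.load('Tg.npy')
plan(Tg[:3,3]+[0,0,.012],Tg[:3,:3],5)
E
```

```text
clock: 15.55
position: [0.4842, -0.1041, 0.2241]
ee_rot: [0.976, 0.041, 0.213, -0.007]
ft_force: [0.3, 0.1, -2.0]
grip_width: 0.131
[[ 0.906   0.0829  0.415   0.4842]
 [ 0.0765 -0.9966  0.0319 -0.1041]
 [ 0.4162  0.0028 -0.9092  0.2241]
 [ 0.      0.      0.      1.    ]] [-0.6804 -0.3712  0.7387  2.1821  0.251   0.8209 -1.5427]
[-0.159, -0.002, 0.348] [0.0, 0.001, -0.0]
[-0.159, -0.002, 0.348] [0.0, 0.001, -0.0]
[-0.159, -0.002, 0.348] [0.0, 0.001, -0.0]
[-0.159, -0.002, 0.347] [0.0, 0.001, -0.0]
[-0.159, -0.002, 0.347] [0.0, 0.001, -0.0]
|dp|mm 30.579540648617826 deg 0.036150131159858
```

```bash
python3 -m crank '[[-1,[-0.159,-0.002,0.348],[0,0.001,0]],[-1,[-0.159,-0.002,0.348],[0,0.001,0]],[-1,[-0.159,-0.002,0.348],[0,0.001,0]],[-1,[-0.159,-0.002,0.347],[0,0.001,0]],[-1,[-0.159,-0.002,0.347],[0,0.001,0]]]' 80
python3 - <<'E'
from ik import *
np.set_printoptions(precision=4,suppress=True)
print(pose(),manip.get_obs()['joint_pos'])
Tg=np.load('Tg.npy')
plan(Tg[:3,3]+[0,0,0],Tg[:3,:3],3)
E
```

```text
clock: 16.05
position: [0.4828, -0.1009, 0.0762]
ee_rot: [0.976, 0.044, 0.211, -0.012]
ft_force: [0.1, 2.3, -4.4]
grip_width: 0.131
[[ 0.907   0.0907  0.4112  0.4828]
 [ 0.0807 -0.9959  0.0416 -0.1009]
 [ 0.4133 -0.0046 -0.9106  0.0762]
 [ 0.      0.      0.      1.    ]] [-1.0199 -0.0674  1.2318  2.3495 -0.1716  0.4146 -1.1135]
[-0.025, 0.012, 0.067] [-0.004, 0.002, 0.001]
[-0.025, 0.012, 0.067] [-0.004, 0.002, 0.001]
[-0.025, 0.012, 0.067] [-0.004, 0.002, 0.001]
|dp|mm 5.783976631329659 deg 0.19469247671848502
```

```bash
python3 -m crank '[[-1,[-0.025,0.012,0.065],[-0.004,0.002,0]],[-1,[-0.025,0.012,0.065],[-0.004,0.002,0]],[-1,[-0.02,0.01,0.05],[-0.003,0.001,0]],[-1,[0,0,0],[0,0,0]],[-1,[0,0,0],[0,0,0]]]' 80
python3 - <<'E'
from ik import *
np.set_printoptions(precision=4,suppress=True)
print(pose(),manip.get_obs()['joint_pos'])
Tg=np.load('Tg.npy')
plan(Tg[:3,3]+[0,0,0],Tg[:3,:3],1)
E
```

```text
clock: 16.55
position: [0.4849, -0.1031, 0.0622]
ee_rot: [0.976, 0.043, 0.213, -0.008]
ft_force: [-1.2, 0.8, -1.4]
grip_width: 0.126
[[ 0.9053  0.088   0.4155  0.4849]
 [ 0.0813 -0.9961  0.0338 -0.1031]
 [ 0.4169  0.0031 -0.909   0.0622]
 [ 0.      0.      0.      1.    ]] [-1.0191  0.0675  1.2677  2.3575 -0.5206  0.3985 -0.8022]
[-0.024, 0.005, 0.031] [-0.0, 0.002, 0.004]
|dp|mm 3.141156737999435 deg 0.18085564284824737
```

```bash
python3 -m crank '[[-1,[-0.016,0.003,0.018],[0,0.001,0]],[-1,[0,0,0],[0,0,0]],[-1,[-0.008,0.002,0.013],[0,0,0]],[-1,[0,0,0],[0,0,0]],[-1,[0,0,0],[0,0,0]]]' 80
python3 - <<'E'
from ik import *
np.set_printoptions(precision=4,suppress=True)
Tg=np.load('Tg.npy')
plan(Tg[:3,3]+[0,0,0],Tg[:3,:3],1)
snap('wrist','w12.png')
im=snap('scene','s12.png');cv2.imwrite('pics/s12z.png',cv2.resize(im[220:350,290:450],None,fx=4,fy=4))
E
```

```text
clock: 17.05
position: [0.4847, -0.1034, 0.0594]
ee_rot: [0.976, 0.043, 0.214, -0.008]
ft_force: [0.1, 0.8, -1.5]
grip_width: 0.13
[-0.006, 0.001, -0.0] [-0.001, -0.001, 0.003]
|dp|mm 0.5062053404607031 deg 0.15120558894576477
```

View pics/s12z.png

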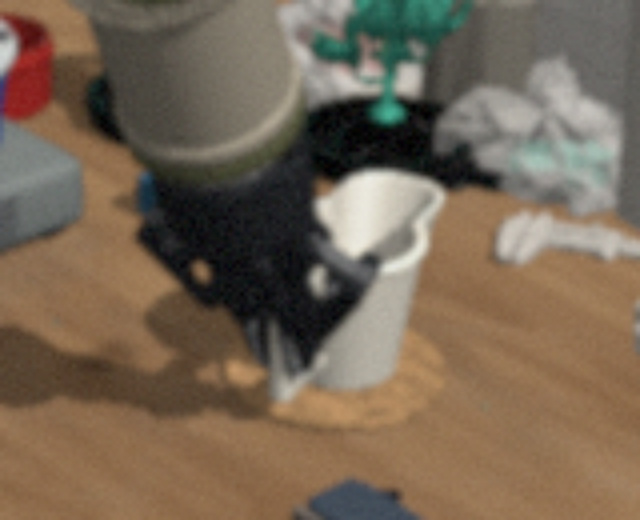

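View pics/w12.png

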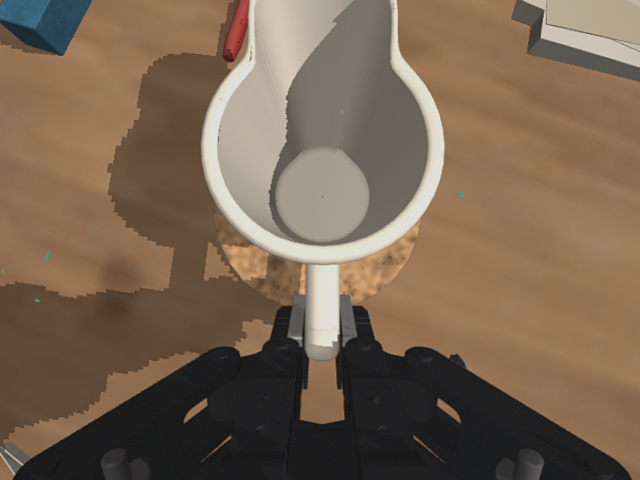

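The jug is at its original pose within 0.5 mm, but the force still shows its weight. I'll lower 1 mm more and see.

```bash
python3 -m crank '[[-1,[-0.006,0,0.013],[0,0,0]],[-1,[0,0,0],[0,0,0]],[-1,[0,0,0],[0,0,0]],[-1,[0,0,0],[0,0,0]],[-1,[0,0,0],[0,0,0]]]' 30
python3 -m crank '[[-0.6,[0,0,0],[0,0,0]],[-0.4,[0,0,0],[0,0,0]],[-0.2,[0,0,0],[0,0,0]],[0.1,[0,0,0],[0,0,0]],[0.1,[0,0,0],[0,0,0]]]' 30
python3 - <<'E'
from ik import *
np.set_printoptions(precision=4,suppress=True)
snap('wrist','w13.png')
E
```

```text
clock: 17.65
position: [0.4858, -0.1036, 0.059]
ee_rot: [0.976, 0.043, 0.215, -0.008]
ft_force: [0.5, 1.6, 5.1]
grip_width: 0.123
clock: 18.15
position: [0.4845, -0.1034, 0.0581]
ee_rot: [0.976, 0.043, 0.214, -0.008]
ft_force: [-0.3, -0.1, -0.3]
grip_width: 0.548
```

View pics/w13.png

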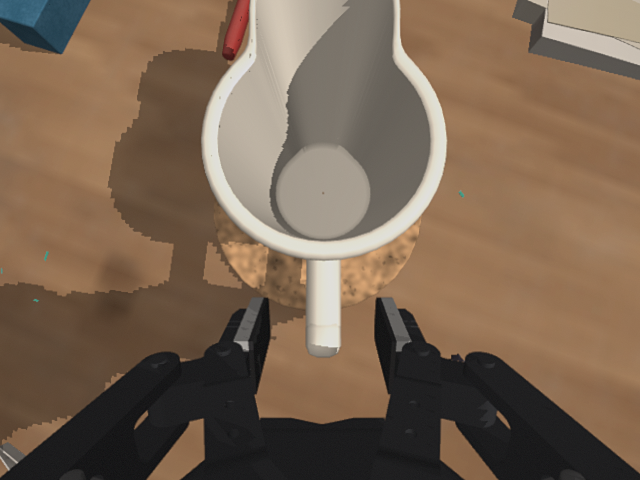

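The jug is released, standing upright on its pad. I'll retreat and locate the knob again.

```bash
python3 -m crank '[[0.1,[0,0,-0.35],[0,0,0]],[0.1,[0,0,-0.35],[0,0,0]],[0.1,[0.1,0,-0.4],[0,0,0]],[0.1,[0.15,0,-0.4],[0,0,0]],[0.1,[0.15,0,-0.4],[0,0,0]]]' 30
python3 - <<'E'
from ik import *
np.set_printoptions(precision=4,suppress=True)
im=cv2.imread('pics/t11.png');m=(im.max(2)<60).astype(np.uint8);q=np.zeros_like(m);q[170:200,200:225]=m[170:200,200:225];k=cv2.moments(q,True)
uv=(k['m10']/k['m00'],k['m01']/k['m00']);K=onz('top',uv,.165);print(uv,k['m00'],K)
v=K[:2]-[.609,.207];print(np.linalg.norm(v),np.degrees(np.arctan2(v[1],v[0])))
T=pose();print(T)
q0=manip.get_obs()['joint_pos']
for yaw in(40,55,70):
    M=tool(np.radians(yaw),np.radians(90));q,e,r=ik(np.array([*K[:2],.25]),M,q0);print(yaw,q,e,r)
    q2=q
    for th in(0,30,60,90,109):
        a=np.radians(57+th);p=[.609+.08*np.cos(a),.207+.08*np.sin(a),.168];q2,e,r=ik(np.array(p),tool(np.radians(yaw+th),np.pi/2),q2);print('  ',th,q2,e,r)
E
```

```text
clock: 18.7
position: [0.4603, -0.0983, 0.1731]
ee_rot: [0.978, 0.046, 0.202, -0.022]
ft_force: [0.8, 0.2, 0.6]
grip_width: 0.55
(212.38805970149255, 184.91044776119404) 67.0 [0.6515 0.2714 0.165 ]
0.07714863908516528 56.569928341396505
[[ 0.9144  0.0993  0.3924  0.4603]
 [ 0.0813 -0.9947  0.0623 -0.0983]
 [ 0.3966 -0.0251 -0.9177  0.1731]
 [ 0.      0.      0.      1.    ]]
40 [-0.7073  0.5318  0.3835  1.2349 -0.1934  1.4099 -1.214 ] 0.028725270528518546 0.016646111066044446
   0 [-0.7061  0.5829  0.3669  1.3331 -0.2087  1.2632 -1.2043] 0.0022050038855996414 0.0015274891746902663
   30 [-0.6932  0.5042  0.2635  1.4276 -0.134   1.2274 -0.765 ] 0.003234751862781416 0.0031787170251616785
   60 [-0.6553  0.413   0.1703  1.544  -0.0733  1.1908 -0.2974] 0.003702575253839912 0.003586918969247866
   90 [-0.5888  0.3289  0.0964  1.6518 -0.0338  1.1625  0.214 ] 0.0041576621603571584 0.004128110279178942
   109 [-0.533   0.2888  0.0606  1.7022 -0.0188  1.1511  0.5625] 0.002863258589197366 0.002900236730928172
55 [-0.6849  0.528   0.348   1.2334 -0.1749  1.4089 -0.9637] 0.028867607993515256 0.0
[... 490 characters left out ...]
8   1.1517  0.8159] 0.0028841383140805724 0.002916061651907754
70 [-0.6624  0.5246  0.3127  1.2318 -0.1567  1.4082 -0.7132] 0.029086770535701096 0.01760626782540837
   0 [-0.6613  0.5753  0.2983  1.33   -0.1687  1.2609 -0.706 ] 0.0022136023655822874 0.0015360715453935651
   30 [-0.6444  0.4999  0.1946  1.4244 -0.0986  1.2269 -0.2652] 0.0032359691017350032 0.003203287895306505
   60 [-0.6021  0.4115  0.1011  1.5407 -0.0435  1.1915  0.2048] 0.0037476979465486276 0.0036336917015429796
   90 [-0.5319  0.3295  0.027   1.6484 -0.0095  1.1638  0.7191] 0.00423429285628636 0.004187428174532828
   109 [-0.4743  0.2903 -0.009   1.6988  0.0028  1.1525  1.0693] 0.0029068578543404774 0.0029313951506715966
```

```bash
python3 - <<'E'
from ik import *
plan(np.array([.653,.2745,.255]),tool(np.radians(57),np.pi/2),10)
E
```

```text
[0.299, -0.442, 0.03] [0.02, -0.05, -0.113]
[0.338, -0.413, 0.024] [0.02, -0.05, -0.113]
[0.374, -0.382, 0.016] [0.02, -0.05, -0.113]
[0.407, -0.347, 0.007] [0.02, -0.05, -0.113]
[0.436, -0.309, -0.004] [0.02, -0.05, -0.113]
[0.461, -0.27, -0.017] [0.02, -0.05, -0.113]
[0.482, -0.228, -0.032] [0.02, -0.05, -0.113]
[0.499, -0.185, -0.048] [0.02, -0.05, -0.113]
[0.511, -0.141, -0.065] [0.02, -0.05, -0.113]
[0.519, -0.097, -0.083] [0.02, -0.05, -0.113]
|dp|mm 42.75600437665588 deg 5.632472854352563
```

```bash
python3 -m crank '[[0.1,[0.299,-0.442,0.03],[0.02,-0.05,-0.113]],[0.1,[0.338,-0.413,0.024],[0.02,-0.05,-0.113]],[0.1,[0.374,-0.382,0.016],[0.02,-0.05,-0.113]],[0.1,[0.407,-0.347,0.007],[0.02,-0.05,-0.113]],[0.1,[0.436,-0.309,-0.004],[0.02,-0.05,-0.113]]]' 30
python3 -m crank '[[0.1,[0.461,-0.27,-0.017],[0.02,-0.05,-0.113]],[0.1,[0.482,-0.228,-0.032],[0.02,-0.05,-0.113]],[0.1,[0.499,-0.185,-0.048],[0.02,-0.05,-0.113]],[0.1,[0.511,-0.141,-0.065],[0.02,-0.05,-0.113]],[0.1,[0.519,-0.097,-0.083],[0.02,-0.05,-0.113]]]' 30
python3 - <<'E'
from ik import *
np.set_printoptions(precision=4,suppress=True)
T=pose();print(T,manip.get_obs()['joint_pos']);snap('wrist','w14.png');np.save('T14.npy',T)
print('exp',proj('wrist',[.653,.2745,.1695],T))
plan(np.array([.653,.2745,.255]),tool(np.radians(57),np.pi/2),1)
E
```

```text
clock: 19.2
position: [0.5578, 0.0907, 0.2127]
ee_rot: [0.957, 0.272, 0.103, -0.012]
ft_force: [1.2, -1.8, 1.3]
grip_width: 0.548
clock: 19.7
position: [0.6538, 0.277, 0.2524]
ee_rot: [0.878, 0.479, -0.002, 0.001]
ft_force: [1.5, 1.2, 1.3]
grip_width: 0.551
[[ 0.5408  0.8412 -0.0031  0.6538]
 [ 0.8412 -0.5408 -0.003   0.277 ]
 [-0.0042 -0.001  -1.      0.2524]
 [ 0.      0.      0.      1.    ]] [-0.8681  0.5909  0.6514  1.2224 -0.3457  1.4412 -0.8272]
exp [324.2076 265.9959]
[-0.135, 0.054, -0.054] [-0.003, 0.007, 0.024]
|dp|mm 12.403082436371854 deg 1.1251876887302525
```

View pics/w14.png

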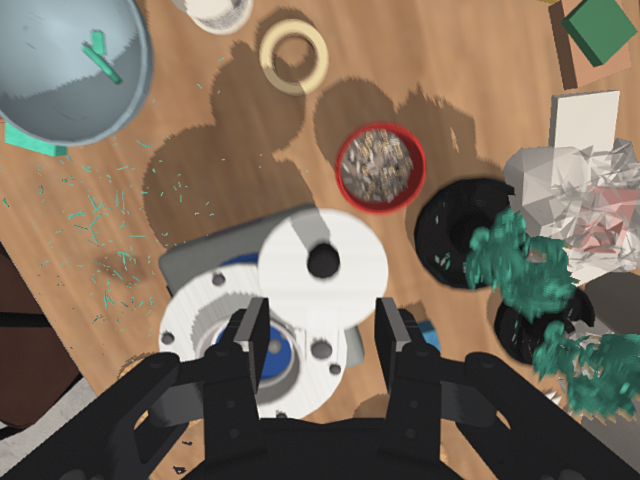

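```bash
python3 - <<'E'
from ik import *
np.set_printoptions(precision=4,suppress=True)
T=pose();print(T[:3,3])
im=snap('wrist','w15.png');m=(im.max(2)<60).astype(np.uint8);n,l,s,c=cv2.connectedComponentsWithStats(m)
for i in range(1,n):
    if 300<s[i,4]<3000: print(s[i],c[i],onz('wrist',c[i],.163,T))
print(pose()[:3,3]);plan(np.array([.652,.273,.168]),tool(np.radians(57),np.pi/2),2)
E
```

```text
[0.655  0.2859 0.2506]
[314 255  31  41 986] [328.8002 275.7089] [0.6522 0.2746 0.163 ]
[ 248  298   22   95 1004] [260.238 338.994] [0.5878 0.2594 0.163 ]
[  0 312  52  17 734] [ 23.0668 320.0804] [0.4542 0.3575 0.163 ]
[0.654  0.2831 0.2498]
[-0.057, 0.024, 0.512] [-0.001, 0.003, 0.008]
[-0.059, 0.024, 0.511] [-0.001, 0.003, 0.008]
|dp|mm 41.22494435941394 deg 0.37543499391352614
```

The wrist view puts the knob at (0.652,0.2745), which agrees with the top view. I'll centre, let the arm settle, then descend.

```bash
python3 -m crank '[[0,[-0.11,0.05,0],[0,0,0.015]],[0,[0,0,0],[0,0,0]],[0,[0,0,0],[0,0,0]],[0,[0,0,0],[0,0,0]],[0,[0,0,0],[0,0,0]]]' 25
python3 - <<'E'
from ik import *
np.set_printoptions(precision=4,suppress=True)
print(pose()[:3,3]);plan(np.array([.652,.2742,.168]),tool(np.radians(57),np.pi/2),2)
E
```

```text
clock: 20.3
position: [0.6517, 0.2655, 0.2534]
ee_rot: [0.882, 0.472, -0.001, 0.0]
ft_force: [0.5, -0.3, 0.2]
grip_width: 0.495
[0.6517 0.2655 0.2534]
[0.047, -0.029, 0.534] [0.0, 0.001, -0.007]
[0.047, -0.028, 0.534] [0.0, 0.001, -0.007]
|dp|mm 42.92660808053293 deg 0.3379539325245505
```

```bash
python3 -m crank '[[0,[0.094,-0.057,0],[0,0,0]],[0,[0,0,0.53],[0,0,0]],[0,[0,0,0.53],[0,0,0]],[0,[0,0,0],[0,0,0]],[0,[0,0,0],[0,0,0]]]' 25
python3 - <<'E'
from ik import *
np.set_printoptions(precision=4,suppress=True)
print(pose());snap('wrist','w16.png')
E
```

```text
clock: 20.8
position: [0.6521, 0.2748, 0.1687]
ee_rot: [0.881, 0.472, -0.001, 0.001]
ft_force: [0.5, 0.1, 1.5]
grip_width: 0.501
[[ 0.5538  0.8327 -0.0015  0.6521]
 [ 0.8327 -0.5538 -0.0023  0.2748]
 [-0.0028  0.0001 -1.      0.1687]
 [ 0.      0.      0.      1.    ]]
```

View pics/w16.png

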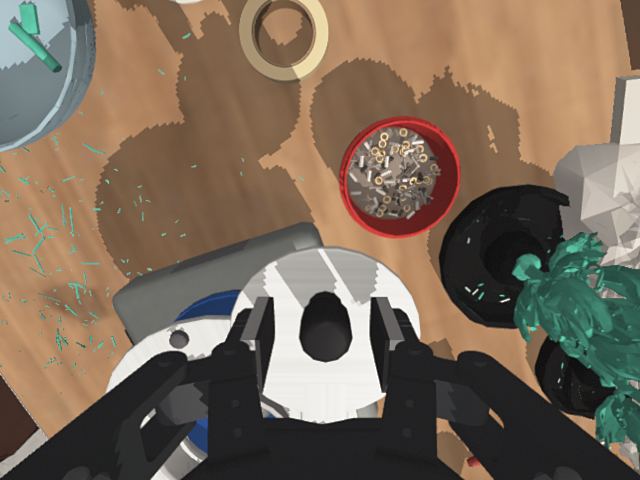

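The knob at (325,325) is centred between the pads. I'll pinch it and swing the cover back.

```bash
python3 -m crank '[[-1,[0,0,0],[0,0,0]],[-1,[0,0,0],[0,0,0]],[-1,[0,0,0],[0,0,0]],[-1,[-0.011,-0.149,0],[0,0,-0.19]],[-1,[-0.011,-0.149,0],[0,0,-0.19]]]' 25
python3 -m crank '[[-1,[-0.011,-0.149,0],[0,0,-0.19]],[-1,[-0.011,-0.149,0],[0,0,-0.19]],[-1,[-0.011,-0.149,0],[0,0,-0.19]],[-1,[-0.011,-0.149,0],[0,0,-0.19]],[-1,[0,0,0],[0,0,0]]]' 25
python3 - <<'E'
from rel import *
T=pose();v=T[:2,3]-np.array([.609,.207]);print(np.linalg.norm(v),np.degrees(np.arctan2(v[1],v[0])),manip.get_obs()['joint_pos'])
E
```

```text
clock: 21.35
position: [0.6319, 0.2848, 0.1706]
ee_rot: [0.8, 0.6, 0.001, 0.001]
ft_force: [0.8, -1.7, 7.0]
grip_width: 0.24
clock: 21.85
position: [0.5834, 0.2844, 0.1706]
ee_rot: [0.588, 0.809, 0.001, 0.0]
ft_force: [-1.2, 0.8, 6.1]
grip_width: 0.241
0.08156661944718656 108.31148397499634 [-0.868   0.4616  0.4617  1.5197 -0.2139  1.2091 -0.059 ]
```

```bash
python3 -m crank '[[-1,[-0.011,-0.149,0],[0,0,-0.19]],[-1,[-0.011,-0.149,0],[0,0,-0.19]],[-1,[-0.011,-0.149,0],[0,0,-0.19]],[-1,[-0.011,-0.149,0],[0,0,-0.19]],[-1,[-0.011,-0.149,0],[0,0,-0.19]]]' 25
python3 -m crank '[[-1,[-0.007,-0.09,0],[0,0,-0.12]],[-1,[0,0,0],[0,0,0]],[-1,[0,-0.025,0],[0,0,-0.03]],[-1,[0,-0.02,0],[0,0,-0.02]],[-1,[0,0,0],[0,0,0]]]' 25
python3 - <<'E'
from rel import *
T=pose();v=T[:2,3]-np.array([.609,.207]);print(T,np.linalg.norm(v),np.degrees(np.arctan2(v[1],v[0])),manip.get_obs()['joint_pos'],manip.get_obs()['ft_force'])
E
```

```text
clock: 22.35
position: [0.538, 0.2483, 0.1705]
ee_rot: [0.252, 0.968, 0.001, 0.0]
ft_force: [-3.6, 0.7, 8.5]
grip_width: 0.243
clock: 22.85
position: [0.5332, 0.2385, 0.1705]
ee_rot: [0.19, 0.982, 0.0, -0.0]
ft_force: [-8.1, 1.8, 11.2]
grip_width: 0.239
[[-0.9278  0.3732 -0.0008  0.5332]
 [ 0.3732  0.9278  0.0008  0.2385]
 [ 0.0011  0.0005 -1.      0.1705]
 [ 0.      0.      0.      1.    ]] 0.08211287779841997 157.45864658443554 [-0.7708  0.3062  0.3274  1.6949 -0.1072  1.1584  0.7739] [-8.1159  1.8046 11.2248]
```

```bash
python3 -m crank '[[-1,[-0.005,-0.075,0],[0,0,-0.095]],[-1,[-0.005,-0.065,0],[0,0,-0.085]],[-1,[0,0,0],[0,0,0]],[-1,[0,-0.015,0],[0,0,-0.015]],[-1,[0,0,0],[0,0,0]]]' 25
python3 - <<'E'
from rel import *
T=pose();v=T[:2,3]-np.array([.609,.207]);print(np.linalg.norm(v),np.degrees(np.arctan2(v[1],v[0])),T[:3,:3].T@np.array(manip.get_obs()['ft_force']))
E
```

```text
clock: 23.35
position: [0.5297, 0.2277, 0.1705]
ee_rot: [0.114, 0.993, 0.001, -0.0]
ft_force: [-7.7, 4.9, 10.0]
grip_width: 0.24
0.08197013242371971 165.38462792680784 [ 8.5848  3.0138 -9.9955]
```

```bash
python3 -m crank '[[-1,[0,-0.015,0],[0,0,-0.01]],[-1,[0,0,0],[0,0,0]],[-1,[0,-0.015,0],[0,0,-0.01]],[-1,[0,0,0],[0,0,0]],[-1,[0,0,0],[0,0,0]]]' 25
python3 - <<'E'
from rel import *
T=pose();v=T[:2,3]-np.array([.609,.207]);print(np.linalg.norm(v),np.degrees(np.arctan2(v[1],v[0])),T[:3,:3].T@np.array(manip.get_obs()['ft_force']))
E
```

```text
clock: 23.85
position: [0.5297, 0.2274, 0.1706]
ee_rot: [0.106, 0.994, 0.002, 0.001]
ft_force: [-2.8, 11.3, 5.2]
grip_width: 0.237
0.08182856551990596 165.58228664500095 [ 5.0737 10.4755 -5.1546]
```

The tangential force rose to 10 N with no further motion, so the cover is on its shut stop. I'll release, rise and verify.

```bash
python3 -m crank '[[0.1,[0,0,0],[0,0,0]],[0.1,[0,0,0],[0,0,0]],[0.1,[0,0,0],[0,0,0]],[0.1,[0,0,-0.5],[0,0,0]],[0.1,[0,0,-0.5],[0,0,0]]]' 25
python3 -m crank '[[0.1,[0.45,0.3,-0.2],[0,0,0]],[0.1,[0.45,0.3,0],[0,0,0]],[0.1,[0.45,0.3,0],[0,0,0]],[0.1,[0.45,0.3,0],[0,0,0]],[0.1,[0.45,0.3,0],[0,0,0]]]' 25
python3 - <<'E'
from rel import *
im=snap('top','t20.png');snap('scene','s20.png')
print(pose())
m=(im.max(2)<60).astype(np.uint8);q=np.zeros_like(m);q[220:255,215:245]=m[220:255,215:245];k=cv2.moments(q,True)
if k['m00']:
    uv=(k['m10']/k['m00'],k['m01']/k['m00']);print(uv,k['m00'],onz('top',uv,.165),onz('top',uv,.1575))
cv2.imwrite('pics/t20z.png',cv2.resize(im[150:310,170:330],None,fx=3.7,fy=3.7))
E
```

```text
clock: 24.35
position: [0.5292, 0.2223, 0.2484]
ee_rot: [0.107, 0.994, -0.002, -0.001]
ft_force: [0.6, 0.3, 1.0]
grip_width: 0.546
clock: 24.85
position: [0.3784, 0.3794, 0.2644]
ee_rot: [0.107, 0.994, -0.001, -0.0]
ft_force: [0.1, 0.8, -0.1]
grip_width: 0.548
[[-0.9789  0.2045 -0.0026  0.3746]
 [ 0.2045  0.9789 -0.0006  0.3833]
 [ 0.0024 -0.0011 -1.      0.2641]
 [ 0.      0.      0.      1.    ]]
(234.38, 242.1) 50.0 [0.531  0.2267 0.165 ] [0.532  0.2279 0.1575]
```

View pics/t20.png

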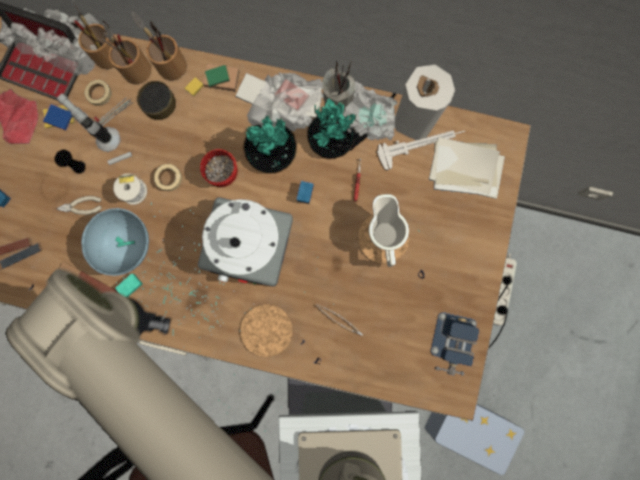

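View pics/s20.png

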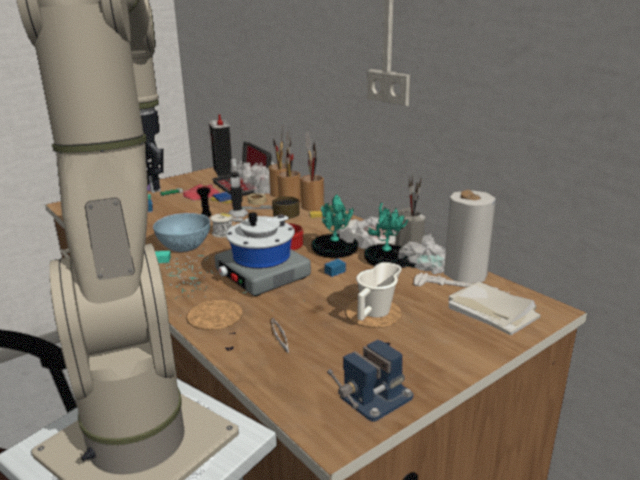

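View pics/t20z.png

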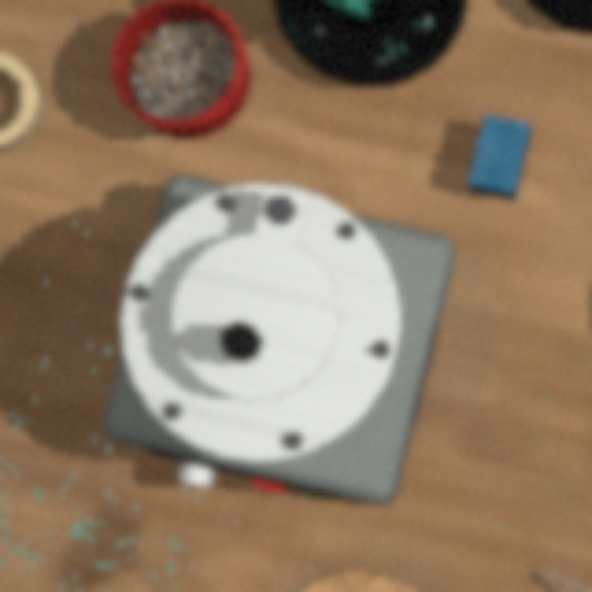

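The knob is at (0.531,0.227), against a computed shut position of (0.5316,0.2263). The jug is upright on its pad, and the tin, block and scriber are where they were. I'll let the arm settle and hand in.

```bash
python3 -m crank '[[0.1,[0,0,0],[0,0,0]],[0.1,[0,0,0],[0,0,0]],[0.1,[0,0,0],[0,0,0]],[0.1,[0,0,0],[0,0,0]],[0.1,[0,0,0],[0,0,0]]]' 25
python3 -c "
from workcell import manip
print(manip.hand_in())"
```

```text
clock: 25.45
position: [0.3799, 0.3783, 0.2641]
ee_rot: [0.108, 0.994, -0.001, -0.0]
ft_force: [-1.0, 0.5, 0.7]
grip_width: 0.55
the job is handed in; nothing more can be done
None
```

The job is handed in at 25.5 s of the 72 s allowed; the hand-in reports no verdict. I swung the cover to its open stop and poured all six balls from the jug into the tumbler. Then I put the jug back on its cork pad, released it, and swung the cover shut.

What the last checks showed:
- **Balls:** all six were visible in the bowl from the top camera after the pour, and the jug's floor was empty.
- **Jug:** it stands upright on the pad, within about 1 mm of where it started by the arm's pose, and the gripper has let go.
- **Cover:** it is against its shut stop. The force rose to about 10 N with no more motion, and the knob measures (0.531, 0.227) against a computed shut position of (0.532, 0.226).
- **Other things:** the tin, wax block and scriber look unmoved by eye, and the gripper is clear of everything.

No check failed. The wrist and top cameras differed by 3–5 mm in places early on. I averaged the two views or looked again closer before each grasp.

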